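Pour spacers into the kit tray and close it

TASK

Take the black cup by its slanting handle out from under the clear hood and tip it over the open metal kit tray until all seven brass spacers lie inside. Stand the empty cup upright on its grey base under the hood again, and lower the metal cover gently over the tray's two pins until it rests flush on the rim. Spill nothing and do not disturb the other things on the bench.

Things in the scene. Friction and masses are not known exactly. Their poses are not given: they have to be found in the camera images.
- cup: Black flared open cup holding seven spacers: 72 mm high, outer radius 30 mm at foot, 50 at rim, wall 4, floor 5 mm; 160 g. Origin: centre of underside, z out of the mouth. Handle: straight bar 84 long, 16 thick (along y), 24 mm wide, rising outwards at 45 degrees on the -x side; its far end reaches about 106 mm from the axis and 101 mm high.
- cup_grip (a point): Point on the middle line of the cup's handle, at (-79, 0, 74) mm in the cup's frame: pinch it here across the 16 mm, the tool leaning outwards along the bar, away from the hood. Axes as the cup's.
- cup_lip (a point): Point on the cup's rim, on the side away from the handle, at (50, 0, 72) mm in the cup's frame, over which to pour. Axes parallel to the cup's.
- bay: Fixed bay: grey base 140 x 140 x 8 mm, two 20 mm metal posts at its +x corners carrying a clear flat hood, underside 165 and top 171 mm above the bench, over x -60 to +70 mm, y within 70 mm. Origin: centre of base underside. The cup stands on the base, its handle jutting past the hood on the open -x side. The hood blocks a hand that comes straight down.
- bay_spot (a point): Centre of the top of the bay's base, 8 mm above the bench: where the cup stands. Axes as the bay's.
- tray: Fixed open metal kit tray 120 (x) x 110 (y) x 55 mm high, walls and floor 6 mm. A ledge level with the rim on each x end carries an upright steel pin: 10 mm diameter, 19 mm high over the rim, its top 6 mm tapered, at x = -80 and +80, y = 0. Overall 196 mm long. Origin: centre of underside, z up.
- tray_rim (a point): Centre of the tray's mouth at the height of the rim, 55 mm above the bench. Axes as the tray's.
- cover: Flat metal cover plate 200 (x) x 110 (y) x 6 mm with two 13 mm round through holes at x = -80 and +80 mm, y = 0, and on top at its centre a black bar grip 60 (x) x 16 (y) mm, 30 mm high above the plate. Origin: centre of its underside; z up. 250 g. Starts flat on the bench. Fits the tray either way round.
- spacer0: One of seven alike brass spacers: round, 16 mm diameter, 18 mm long. Origin: centre of one end face; z along its axis.
- spacer1: One of seven alike brass spacers: round, 16 mm diameter, 18 mm long. Origin: centre of one end face; z along its axis.
- spacer2: One of seven alike brass spacers: round, 16 mm diameter, 18 mm long. Origin: centre of one end face; z along its axis.
- spacer3: One of seven alike brass spacers: round, 16 mm diameter, 18 mm long. Origin: centre of one end face; z along its axis.
- spacer4: One of seven alike brass spacers: round, 16 mm diameter, 18 mm long. Origin: centre of one end face; z along its axis.
- spacer5: One of seven alike brass spacers: round, 16 mm diameter, 18 mm long. Origin: centre of one end face; z along its axis.
- spacer6: One of seven alike brass spacers: round, 16 mm diameter, 18 mm long. Origin: centre of one end face; z along its axis.
- board: Bystander: round green antenna board with a black raised middle, 136 mm diameter, 15 mm high. Origin: centre of underside.
- glue: Bystander: white bottle, 48 mm diameter, 120 mm high. Origin: centre of underside.
- jar: Bystander: low clear jar with grey lid, 64 mm diameter, 70 mm high. Origin: centre of underside.
- driver: Bystander: screwdriver lying on the bench, 170 mm long. Origin: about its middle, at the bench.
Mind the look-alikes: they are no part of the job. Leave any orange or red look-alike of the tray alone.

How it is judged:
On the way, in this order (a step that is already met when the one before it is completed fails the run):
1. the cup is tipped more than 50 degrees over the tray (angle between cup's own z axis and vertical above 0.9 rad and horizontal distance between cup and tray below 0.17 m and height (world z) of cup above 0.06 m), for 0.05 s.
2. all seven spacers lie inside the tray (x of spacer0 in the frame of tray between -0.056 and 0.056 m and y of spacer0 in the frame of tray between -0.051 and 0.051 m and z of spacer0 in the frame of tray between 0.002 and 0.052 m and x of spacer1 in the frame of tray between -0.056 and 0.056 m and y of spacer1 in the frame of tray between -0.051 and 0.051 m and z of spacer1 in the frame of tray between 0.002 and 0.052 m and x of spacer2 in the frame of tray between -0.056 and 0.056 m and y of spacer2 in the frame of tray between -0.051 and 0.051 m and z of spacer2 in the frame of tray between 0.002 and 0.052 m and x of spacer3 in the frame of tray between -0.056 and 0.056 m and y of spacer3 in the frame of tray between -0.051 and 0.051 m and z of spacer3 in the frame of tray between 0.002 and 0.052 m and x of spacer4 in the frame of tray between -0.056 and 0.056 m and y of spacer4 in the frame of tray between -0.051 and 0.051 m and z of spacer4 in the frame of tray between 0.002 and 0.052 m and x of spacer5 in the frame of tray between -0.056 and 0.056 m and y of spacer5 in the frame of tray between -0.051 and 0.051 m and z of spacer5 in the frame of tray between 0.002 and 0.052 m and x of spacer6 in the frame of tray between -0.056 and 0.056 m and y of spacer6 in the frame of tray between -0.051 and 0.051 m and z of spacer6 in the frame of tray between 0.002 and 0.052 m), for 0.2 s.
At the end, for the whole second after the job is handed in: All seven spacers are inside the tray; the cover lies on the tray with the pins through its holes, flush on the rim within 3 mm and level within about 2 degrees; the cup stands upright (within 6 degrees) on the bay's base, within 35 mm of its centre; both are released and at rest (all of step 2 and x of cover in the frame of tray_rim between -0.005 and 0.005 m and y of cover in the frame of tray_rim between -0.005 and 0.005 m and z of cover in the frame of tray_rim between -0.003 and 0.003 m and angle between the z axis of cover and the z axis of tray, either way round below 0.04 rad and linear speed of each of cover, cup below 0.02 m/s and angle between cup's own z axis and vertical below 0.1 rad and horizontal distance between cup and bay_spot below 0.035 m and z of cup in the frame of bay_spot between -0.004 and 0.004 m); the robot touches nothing.
It fails at once if a bystander (board, bottle, jar, screwdriver) is pushed more than 40 mm or tipped over (distance of any of board, glue, jar, driver from where it was at the start of the episode above 0.04 m or angle between any of board, glue, jar's own z axis and vertical above 0.5 rad).
It fails at once if the cover is dropped or slammed onto the tray: faster than 0.35 m/s while within 18 mm of the rim (z of cover in the frame of tray_rim below 0.018 m and horizontal distance between cover and tray_rim below 0.03 m and linear speed of cover above 0.35 m/s).
It fails at once if a spacer is spilled on the bench ((height (world z) of spacer0 below 0.02 m and horizontal distance between spacer0 and tray above 0.09 m and horizontal distance between spacer0 and bay_spot above 0.11 m) or (height (world z) of spacer1 below 0.02 m and horizontal distance between spacer1 and tray above 0.09 m and horizontal distance between spacer1 and bay_spot above 0.11 m) or (height (world z) of spacer2 below 0.02 m and horizontal distance between spacer2 and tray above 0.09 m and horizontal distance between spacer2 and bay_spot above 0.11 m) or (height (world z) of spacer3 below 0.02 m and horizontal distance between spacer3 and tray above 0.09 m and horizontal distance between spacer3 and bay_spot above 0.11 m) or (height (world z) of spacer4 below 0.02 m and horizontal distance between spacer4 and tray above 0.09 m and horizontal distance between spacer4 and bay_spot above 0.11 m) or (height (world z) of spacer5 below 0.02 m and horizontal distance between spacer5 and tray above 0.09 m and horizontal distance between spacer5 and bay_spot above 0.11 m) or (height (world z) of spacer6 below 0.02 m and horizontal distance between spacer6 and tray above 0.09 m and horizontal distance between spacer6 and bay_spot above 0.11 m)).
It also fails if it takes over 72 s, if anything falls off the work surface, if the arm or the gripper's body presses on something with over 40 N, if the wrist force passes 120 N, or if a joint passes its speed limit or range.

ROBOT

A 6-joint arm with a two-finger parallel gripper is mounted at the origin on the work surface. World frame = base frame: x ahead of the robot, y to its left, z up, the work surface at z = 0. Lengths are in m, angles in rad, forces in N, time in s.
With the tool pointing down it reaches from about 0.375 to 0.9 m from the base axis. Payload 3.1 kg.
Tool frame: the origin (TCP) lies between the finger pads; the fingertips stand manip.tip_extent ahead of it and the grasp point (between the pads) lies 11 mm behind it (manip.tip_extent is the distance from the TCP to the fingertips, in m); z points along the fingers, y is the line along which they close (so a half turn about z gives the same grasp; the last joint's range is limited). The gripper opens to 87 mm and grips with 3 to 60 N. Pads are 19 mm wide; open, the fingers measure 117 mm over their backs; the gripper's body (75 mm by 190 mm) begins 51 mm behind the grasp point.
Start: joints at [1.058, 0.527, 1.433, -0, 1.181, -0.178], TCP at [0.205, 0.59, 0.231] pointing down, gripper open.
Joint ranges: [-3.08, 3.08], [-0.75, 2.2], [0.22, 2.44], [-1.43, 4.57], [0, 2.65], [-2.85, 2.85]. Speed limits (rad/s): [2.79, 2.79, 3.14, 3.14, 3.14, 3.14].

INTERFACE

Orientations are given as a rotation vector (axis times angle).
In Python, from workcell import manip gives the robot as it stands.
- The arm moves only by the shell command python3 -m pendant 'ROWS' [FORCE]. ROWS is JSON, a list of rows, each a list of 7 numbers: the opening, from 0 (shut) to 1 (fully open), then the shift along the tool's x, y, z as a fraction of full scale, then the turn, a rotation vector about the tool's x, y, z as a fraction of full scale. A call has exactly 8 rows; each row shifts and turns the commanded pose from where the row before left it, along the tool's axes as they then stand; what a row does not reach is not made up. Full scale, the value 1, is 0.02 m for a shift and 90 degrees for a turn. A row lasts 1/8 s, in which the tool goes at most 62.5 mm and 10.7 degrees, less where a joint would pass 70% of its speed; a pose out of reach is approached as far as the arm can. A call with a number of a shift or a turn outside -1 to 1 is refused whole. A call with a gripper value outside its range is refused whole. The fingers move at their own pace and stop on an object; FORCE is the grip in N (left out, the last holds). Time passes only in rows, so rows that do not move let the fingers close, or fill a call up. It gives the time, the measured TCP pose, the force, the opening and the grip force at its end, in the units of the state.
- manip.get_state(): the state, without advancing time (a new reading comes with each control period).
- manip.get_image(name): name is "scene" or "top"; returns (picture, depth): 384x512x3 uint8, blue, green, red; 384x512 float32, m along the optical axis (not along the pixel's ray), 0 where there is no reading.
- manip.calibration(name): a dict with "fx", "fy", "cx", "cy" (pixels), "D" ([k1, k2, p1, p2, k3] as OpenCV has them; the pictures are not rectified), "eye" and "orientation" of the camera in the world. Camera axes: x right, y down, z forward; pixel columns grow to the right and rows downward; lengths in m; the calibration is good to about 2 mm. A picture is of the moment at which its call begins. calibration takes no time and is no camera call.
- manip.close_job(): hands the job in; it is judged then, once.
The state is a dict: "time": time; "q": joint angles; "joint_vel": joint speeds; "joint_efforts": joint torques, N m; "position": TCP position; "orientation": TCP orientation; "wrist_force": force on the tool from outside, world axes, zero at the start; "torque": the same for the moment, N m; "finger_gap": opening from 0.0 (shut) to 1.0 (fully open); "gripper_force": force on a finger pad.
Only numpy, scipy, OpenCV 4.12 (cv2) and the standard library are available. Lean on these libraries where they do the work, as an engineer would, in place of code of your own. Each camera call takes 0.05 s, during which the arm holds its last target. There are 200 camera calls.

## Working session

There is one attempt and no reset: what is moved stays moved. The work goes in short steps, Python scripts to look and compute and a shell command to move; the robot and the scene stay as the last step left them, time stands still between calls to the robot, and variables do not carry over. Pictures are saved under pics/ and viewed, at most 10 in all, crops included, and the job is handed in when it is done.

```bash
ls; mkdir -p pics
python3 - <<'E'
from workcell import manip
import cv2,numpy as np
for n in("scene","top"):
    p,d=manip.get_image(n); cv2.imwrite(f"pics/{n}0.png",p); np.save(f"pics/{n}0.npy",d)
    print(manip.calibration(n))
print(manip.get_state(),manip.tip_extent)
E
```

```text
pics
{'fx': 403.38825142614877, 'fy': 403.38825142614877, 'cx': 256.35410885413984, 'cy': 188.90148246491694, 'D': array([-0.03483797,  0.        ,  0.        ,  0.        ,  0.        ]), 'eye': array([1.10369807, 0.57032623, 0.83229506]), 'orientation': array([-0.97831898, -2.38774463,  1.1289504 ])}
{'fx': 415.8335977118745, 'fy': 415.8335977118745, 'cx': 253.37864612209967, 'cy': 198.66433310110054, 'D': array([-0.14251526,  0.        ,  0.        ,  0.        ,  0.        ]), 'eye': array([ 0.38054687, -0.08394039,  1.44681099]), 'orientation': array([-2.21521695,  2.1876042 , -0.0725806 ])}
{'time': 0.1, 'q': array([ 1.05848651e+00,  5.28359195e-01,  1.43377758e+00,  2.13311081e-05,
        1.18137805e+00, -1.78516802e-01]), 'joint_vel': array([-2.29763096e-03,  6.26709983e-04, -2.71233872e-03,  9.21133127e-04,
       -7.52280350e-05, -1.92534330e-04]), 'joint_efforts': array([-1.16255455e-04, -4.40984952e+01, -1.77149677e+01,  6.35221903e-02,
        5.34426305e-02, -2.67392141e-05]), 'position': array([0.20442688, 0.58994726, 0.22967698]), 'orientation': array([-5.21791279e-01, -3.09727701e+00,  2.82991406e-03]), 'wrist_force': array([ 0.07725006, -0.14003452,  0.36400458]), 'torque': array([-0.06994628, -0.0022545 , -0.0088841 ]), 'gripper_force': 0.0, 'finger_gap': 0.9955230899995873} 0.008
```

View pics/top0.png

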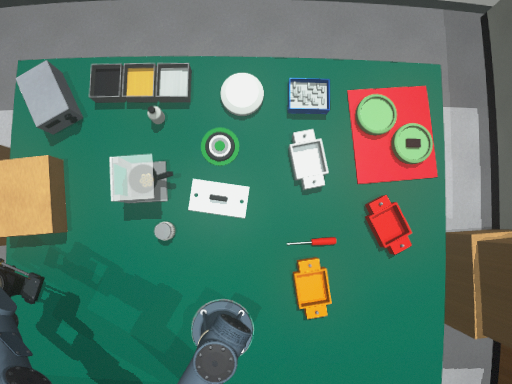

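View pics/scene0.png

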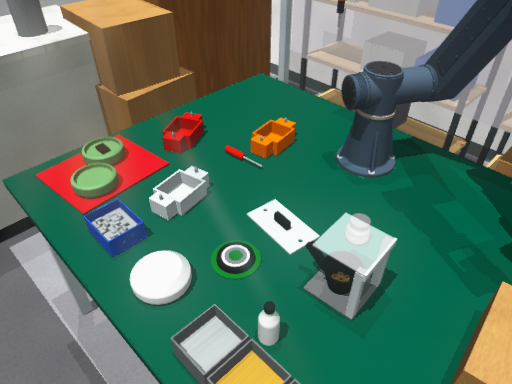

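```bash
cat > h.py <<'E'
import numpy as np,cv2
from workcell import manip
from scipy.spatial.transform import Rotation as R
def cam(n):
    c=manip.calibration(n); K=np.array([[c['fx'],0,c['cx']],[0,c['fy'],c['cy']],[0,0,1]])
    return K,np.array(c['D']),np.array(c['eye']),R.from_rotvec(c['orientation']).as_matrix()
def ray(n,uv):
    K,D,e,M=cam(n); q=cv2.undistortPoints(np.array(uv,float).reshape(-1,1,2),K,D).reshape(-1,2)
    return e,np.c_[q,np.ones(len(q))]@M.T
def atz(n,uv,z):
    e,r=ray(n,uv); return e+r*((z-e[2])/r[:,2])[:,None]
def cloud(n,d):
    v,u=np.mgrid[0:384,0:512]; e,r=ray(n,np.c_[u.ravel(),v.ravel()])
    return (e+r*d.reshape(-1,1)).reshape(384,512,3)
def proj(n,P):
    K,D,e,M=cam(n); rv=cv2.Rodrigues(M.T)[0]
    return cv2.projectPoints(np.array(P,float).reshape(-1,1,3),rv,-M.T@e,K,D)[0].reshape(-1,2)
E
python3 - <<'E'
from h import *
p=cv2.imread("pics/top0.png");d=np.load("pics/top0.npy");C=cloud("top",d)
for nm,(u,v) in dict(board=(220,147),glue=(155,112),jar=(165,231),driver=(320,242),tray=(309,160),cover=(218,198),hood=(125,180),cup=(140,180),handle=(165,176),bench=(260,260)).items(): print(nm,C[v,u].round(3),C[v-2:v+3,u-2:u+3,2].round(3).ravel()[[0,4,12,20,24]])
a=cv2.resize(p[125:195,280:340],None,fx=7,fy=7,interpolation=2)[:,:390]
b=cv2.resize(p[140:215,100:180],None,fx=5,fy=5,interpolation=2)
c=cv2.resize(p[170:225,180:260],None,fx=5,fy=5,interpolation=2)
o=np.zeros((600,800,3),np.uint8);o[:490,:390]=a;o[:300,395:795]=b[:300,:400];o[300:575,395:795]=c
cv2.imwrite("pics/crop1.png",o)
E
```

```text
board [0.634 0.015 0.018] [0.019 0.01  0.018 0.017 0.015]
glue [0.737 0.23  0.092] [0.12  0.086 0.092 0.091 0.084]
jar [0.342 0.189 0.071] [0.072 0.07  0.071 0.073 0.072]
driver [ 0.309 -0.334  0.022] [0.019 0.024 0.022 0.023 0.024]
tray [ 0.594 -0.296  0.008] [0.011 0.    0.008 0.007 0.012]
cover [0.455 0.017 0.039] [0.029 0.03  0.039 0.007 0.028]
hood [0.5   0.299 0.172] [0.17  0.169 0.172 0.171 1.447]
cup [0.501 0.252 0.169] [0.172 0.171 0.169 0.172 0.168]
handle [0.522 0.188 0.101] [ 0.091  0.107  0.101  0.06  -0.002]
bench [ 0.244 -0.129  0.002] [-0.005  0.005  0.002 -0.001 -0.001]
```

View pics/crop1.png

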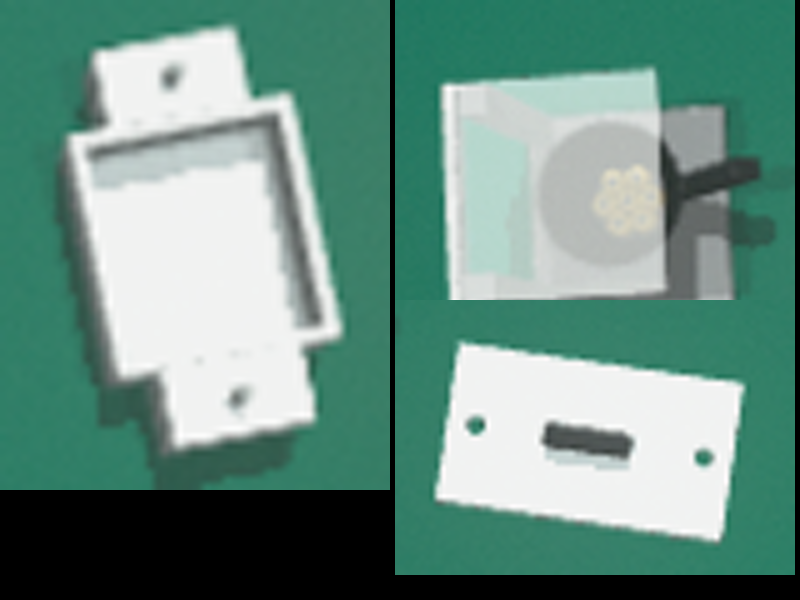

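```bash
cat > m.py <<'E'
from h import *
def c1(P): P=np.array(P,float); return np.c_[280+(P[:,0]+.5)/7-.5,125+(P[:,1]+.5)/7-.5]
def c2(P): P=np.array(P,float); return np.c_[100+(P[:,0]-395+.5)/5-.5,140+(P[:,1]+.5)/5-.5]
def c3(P): P=np.array(P,float); return np.c_[180+(P[:,0]-395+.5)/5-.5,170+(P[:,1]-300+.5)/5-.5]
def fit(model,W):
    m=np.array(model,float);a=m.mean(0);b=W[:,:2].mean(0)
    U,_,V=np.linalg.svd((m-a).T@(W[:,:2]-b));r=V.T@np.diag([1,np.linalg.det(V.T@U.T)])@U.T
    t=b-r@a;print("t",t.round(4),"yaw",np.degrees(np.arctan2(r[1,0],r[0,0])).round(2),"res",np.abs(m@r.T+t-W[:,:2]).max(1).round(4))
E
python3 - <<'E'
from m import *
print("pins");pw=atz("top",c1([(172,74),(238,398)]),.070);print(pw)
fit([(.08,0),(-.08,0)],pw)
print("body");fit([(.06,.055),(.06,-.055),(-.06,-.055),(-.06,.055)],atz("top",c1([(68,140),(290,93),(342,335),(116,380)]),.055))
print("cover");fit([(-.08,0),(.08,0)],atz("top",c3([(476,425),(704,457)]),.004))
fit([(-.1,-.055),(.1,-.055),(.1,.055),(-.1,.055)][::1],atz("top",c3([(460,343),(743,383),(720,541),(437,499)]),.006)*[1,1,1])
W=atz("top",c2([(442,84),(655,69),(666,291)]),.171);print("hood",W.round(4))
fit([(.07,-.07),(-.06,-.07),(-.06,.07)],W)
print("base corner -x",atz("top",c2([(725,106)]),.008))
print("cup ctr",atz("top",c2([(608,195)]),.08))
d=np.load("pics/top0.npy");C=cloud("top",d);p=cv2.imread("pics/top0.png")
m=(C[...,2]>.05)&(p.max(2)<70)&(C[...,2]<.14);m[:, :150]=0;m[:,180:]=0;m[:160]=0;m[195:]=0
ys,xs=np.nonzero(m)
for x in range(155,178):
  s=ys[xs==x]
  if len(s): print(x,s.min(),s.max(),C[s,x].mean(0).round(4))
E
```

```text
pins
[[ 0.66917187 -0.27050587  0.07      ]
 [ 0.51306128 -0.30257278  0.07      ]]
t [ 0.5911 -0.2865] yaw 11.61 res [0.0003 0.0003]
body
t [ 0.5928 -0.2884] yaw 12.19 res [0.001  0.0011 0.0008 0.0016]
cover
t [0.4577 0.0179] yaw -97.25 res [0.0001 0.0001]
t [0.4574 0.0179] yaw -97.56 res [0.1088 0.1096 0.1093 0.1091]
hood [[0.5743 0.3534 0.171 ]
 [0.5845 0.2176 0.171 ]
 [0.4462 0.2067 0.171 ]]
t [0.5103 0.2737] yaw 95.19 res [0.0036 0.0027 0.0009]
base corner -x [[0.58473469 0.20568281 0.008     ]]
cup ctr [[0.51428818 0.26826189 0.08      ]]
155 172 184 [0.5215 0.2293 0.0621]
156 175 182 [0.516  0.2238 0.071 ]
157 176 179 [0.5186 0.2188 0.0785]
158 176 179 [0.5202 0.2188 0.0633]
159 175 178 [0.5227 0.2136 0.072 ]
160 175 178 [0.5226 0.2099 0.0734]
161 175 178 [0.522  0.2054 0.079 ]
162 174 178 [0.5233 0.2013 0.0825]
163 174 177 [0.5245 0.197  0.0873]
164 174 177 [0.5243 0.1931 0.0902]
165 173 177 [0.5257 0.1893 0.0928]
166 173 177 [0.5253 0.1852 0.0967]
167 172 176 [0.528  0.1809 0.1023]
168 172 176 [0.5282 0.1779 0.1006]
169 172 176 [0.5284 0.175  0.0988]
170 172 175 [0.53   0.1716 0.0997]
171 172 175 [0.5305 0.1689 0.0962]
172 174 174 [0.529  0.1658 0.0948]
```

```bash
cat > cup.py <<'E'
from h import *
from scipy.optimize import minimize
t=np.linspace(0,2*np.pi,48)
FR=np.r_[np.c_[.03*np.cos(t),.03*np.sin(t),0*t],np.c_[.05*np.cos(t),.05*np.sin(t),0*t+.072]]
s=np.sqrt(.5);ax=np.array([-s,0,s]);n=np.array([s,0,s]);end=np.array([-.106,0,.101])+ -.012*n*0
# far end corner extents: 106 out, 101 high -> bar end centre
ec=np.array([-.106+.012*s,0,.101-.012*s])
BAR=np.array([ec+ax*a+n*b+np.array([0,c,0]) for a in(0,-.084) for b in(-.012,.012) for c in(-.008,.008)])
def mask(nm,x,y,yaw,parts=(FR,BAR),S=8,z0=.008):
    Rm=R.from_euler('z',yaw).as_matrix();I=np.zeros((384,512),np.uint8)
    for P in parts:
        q=proj(nm,P@Rm.T+[x,y,z0]);h=cv2.convexHull(np.round(q*16).astype(np.int32))
        cv2.fillConvexPoly(I,h,255,cv2.LINE_AA,4)
    return I/255.
E
python3 - <<'E'
from cup import *
ps=cv2.imread("pics/scene0.png").astype(float).max(2);pt=cv2.imread("pics/top0.png").astype(float).max(2)
print(ec)
gs=ps[225:305,295:375];gt=pt[155:195,157:180]
ds=np.clip((110-gs)/70,0,1);dt=np.clip((105-gt)/65,0,1)
def cost(v,full=False):
    a=mask("scene",*v)[225:305,295:375];b=mask("top",*v,parts=(BAR,))[155:195,157:180]
    r=(a-ds)[:, :62]; A=(r**2).sum();B=((b-dt)**2).sum()
    return (A,B) if full else A+B
best=min((minimize(cost,[x,y,np.radians(w)],method="Nelder-Mead",options=dict(initial_simplex=np.array([[x,y,np.radians(w)]]+[[x+.006*(i==0),y+.006*(i==1),np.radians(w)+.08*(i==2)] for i in range(3)]))) for x in(.508,.514) for y in(.266,.27) for w in(97,102)),key=lambda r:r.fun)
v=best.x;print(v[:2],np.degrees(v[2]),best.fun,cost(v,True))
for w in(-4,4):print(cost(v+[0,0,np.radians(w)],True))
for nm in("scene","top"):
    p=cv2.imread(f"pics/{nm}0.png");m=(mask(nm,*v)>.5).astype(np.uint8)
    k=8;(y0,y1,x0,x1)=(200,320,285,405) if nm=="scene" else (140,200,105,185)
    f=5 if nm=="top" else 4
    P=cv2.resize(p[y0:y1,x0:x1],None,fx=f,fy=f,interpolation=2);M=cv2.resize(m[y0:y1,x0:x1],None,fx=f,fy=f,interpolation=0)
    cs,_=cv2.findContours(M,0,2);cv2.drawContours(P,cs,-1,(0,0,255),1)
    if nm=="scene":A=P
    else:
        o=np.zeros((480,890-90,3),np.uint8);o[:,:480]=A;o[:300,480:800]=P[:,80:400];cv2.imwrite("pics/fit.png",o)
E
```

```text
[-0.09751472  0.          0.09251472]
[0.51935883 0.27517887] 97.36786097547444 620.6058348885441 (np.float64(581.5489456174627), np.float64(39.056889271081445))
(np.float64(636.7721081373727), np.float64(41.97367393970003))
(np.float64(580.9370161397893), np.float64(70.46463185529461))
```

View pics/fit.png

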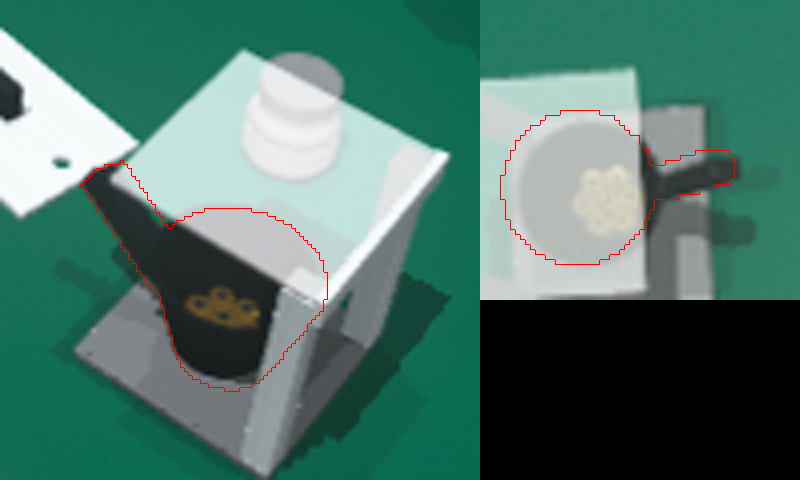

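Run:
```python
import cv2,numpy as np
p=cv2.imread("pics/top0.png").max(2)
for v in(168,172,188):print(v,list(zip(range(120,160),p[v,120:160].tolist())))
for u in(130,136,140,144):print("u",u,list(zip(range(155,204),p[155:204,u].tolist())))
```

```text
168 [(120, 215), (121, 216), (122, 215), (123, 215), (124, 216), (125, 213), (126, 210), (127, 212), (128, 212), (129, 212), (130, 213), (131, 211), (132, 209), (133, 197), (134, 188), (135, 185), (136, 187), (137, 187), (138, 187), (139, 188), (140, 187), (141, 186), (142, 187), (143, 187), (144, 187), (145, 188), (146, 187), (147, 188), (148, 187), (149, 188), (150, 187), (151, 187), (152, 175), (153, 90), (154, 135), (155, 158), (156, 157), (157, 158), (158, 157), (159, 157)]
172 [(120, 214), (121, 215), (122, 215), (123, 216), (124, 215), (125, 213), (126, 207), (127, 213), (128, 215), (129, 207), (130, 194), (131, 186), (132, 187), (133, 187), (134, 186), (135, 186), (136, 187), (137, 186), (138, 187), (139, 188), (140, 186), (141, 188), (142, 187), (143, 187), (144, 186), (145, 187), (146, 188), (147, 188), (148, 188), (149, 188), (150, 187), (151, 187), (152, 174), (153, 60), (154, 53), (155, 68), (156, 118), (157, 158), (158, 156), (159, 158)]
188 [(120, 215), (121, 215), (122, 215), (123, 202), (124, 203), (125, 204), (126, 204), (127, 206), (128, 215), (129, 213), (130, 208
[... 2023 characters left out ...]
, (195, 206), (196, 211), (197, 212), (198, 212), (199, 125), (200, 103), (201, 121), (202, 94), (203, 88)]
u 144 [(155, 217), (156, 216), (157, 215), (158, 215), (159, 215), (160, 214), (161, 212), (162, 217), (163, 218), (164, 201), (165, 189), (166, 187), (167, 187), (168, 187), (169, 186), (170, 186), (171, 187), (172, 186), (173, 188), (174, 216), (175, 217), (176, 208), (177, 215), (178, 208), (179, 207), (180, 210), (181, 204), (182, 213), (183, 209), (184, 200), (185, 206), (186, 208), (187, 192), (188, 187), (189, 188), (190, 188), (191, 186), (192, 188), (193, 200), (194, 208), (195, 208), (196, 212), (197, 212), (198, 210), (199, 130), (200, 104), (201, 123), (202, 90), (203, 90)]
```

Run:
```python
from cup import *
from scipy.optimize import least_squares
e=np.array([(132.7,168),(129.8,172),(131.2,188),(130,172),(130,185.2),(136,165.7),(136,191.6),(140,164.3),(140,192.8),(144,164.3),(144,192.8),(155.4,172.)])
W=atz("top",e,.08)[:,:2]
f=lambda v:np.hypot(*(W-v[:2]).T)-v[2]
r=least_squares(f,[.514,.268,.047],loss="soft_l1",f_scale=.001);print(r.x,(f(r.x)*1e3).round(1))
v=r.x
pt=cv2.imread("pics/top0.png").astype(float).max(2);ps=cv2.imread("pics/scene0.png").astype(float).max(2)
gt=pt[155:195,157:180];dt=np.clip((105-gt)/65,0,1)
gs=ps[232:300,300:328];ds=np.clip((105-gs)/65,0,1)
def cost(w,full=0):
    A=((mask("top",*w,parts=(BAR,))[155:195,157:180]-dt)**2).sum();B=((mask("scene",*w)[232:300,300:328]-ds)**2).sum()
    C=((w[:2]-v[:2])**2).sum()/.002**2
    return (A,B,C) if full else A+B+C*5
for wt in(97,103):
    x0=np.array([v[0],v[1],np.radians(wt)])
    b=minimize(cost,x0,method="Nelder-Mead",options=dict(initial_simplex=np.array([x0]+[x0+np.eye(3)[i]*[.005,.005,.06] for i in range(3)])))
    print(b.x[:2],np.degrees(b.x[2]),cost(b.x,1))
w=b.x;g=R.from_euler('z',w[2]).apply([-.079,0,.074])+[w[0],w[1],.008];print("grip",g)
# where does the handle mask lie in top: tip/edges
```

```text
[0.51469013 0.26755567 0.04828048] [ 0.4  0.2  0.8 -0.4 -1.   0.2  0.2  0.1 -0.  -0.6 -0.2  0.2]
[0.51456016 0.26940669] 100.02421599590147 (np.float64(45.30355771221355), np.float64(115.29978083076831), np.float64(0.8607954836009096))Traceback (most recent call last):
  File "<stdin>", line 17, in <module>
    res = _minimize_neldermead(fun, x0, args, callback, bounds=bounds,
                               **options)
    fsim[k] = func(sim[k])
              ~~~~^^^^^^^^
    fx = function(np.copy(x), *(wrapper_args + args))
  File "<stdin>", line 12, in cost
  File "cup.py", line 12, in mask
    q=proj(nm,P@Rm.T+[x,y,z0]);h=cv2.convexHull(np.round(q*16).astype(np.int32))
  File "h.py", line 16, in proj
    K,D,e,M=cam(n); rv=cv2.Rodrigues(M.T)[0]
            ~~~^^^
  File "h.py", line 5, in cam
    c=manip.calibration(n); K=np.array([[c['fx'],0,c['cx']],[0,c['fy'],c['cy']],[0,0,1]])
ValueError: time passes only in moves, steps and waits
```

```bash
python3 - <<'E'
from workcell import manip
import pickle;pickle.dump({n:manip.calibration(n) for n in("scene","top")},open("cal.pkl","wb"))
s=manip.get_state();pickle.dump([(s['q'],s['position'],s['orientation'])],open("st.pkl","wb"))
E
sed -i 's/c=manip.calibration(n);/c=CAL[n];/; s/^from workcell import manip/from workcell import manip\nimport pickle\nCAL=pickle.load(open("\.\/cal.pkl","rb"))/' h.py
cat > log.py <<'E'
import pickle
from workcell import manip
s=manip.get_state();L=pickle.load(open("st.pkl","rb"));L.append((s['q'],s['position'],s['orientation']));pickle.dump(L,open("st.pkl","wb"))
print(s['time'],s['q'].round(3),s['position'].round(4),s['orientation'].round(3),s['wrist_force'].round(1),round(s['finger_gap'],3),s['gripper_force'])
E
python3 -m pendant '[[1,-1,-0.8,-0.2,0,0,0],[1,-1,-0.8,-0.2,0,0,0],[1,-1,-0.8,-0.2,0,0,0],[1,-1,-0.8,-0.2,0,0,0],[1,-1,-0.8,-0.2,0,0,0],[1,-1,-0.8,-0.2,0,0,0],[1,-1,-0.8,-0.2,0,0,0],[1,-1,-0.8,-0.2,0,0,0]]'; python3 log.py
python3 -m pendant '[[1,-1,-0.8,-0.2,0,0,0],[1,-1,-0.8,-0.2,0,0,0],[1,-1,-0.8,-0.2,0,0,0],[1,-1,-0.8,-0.2,0,0,0],[1,-1,-0.8,-0.2,0,0,0],[1,-1,-0.8,-0.2,0,0,0],[1,-1,-0.8,-0.2,0,0,0],[1,-1,-0.8,-0.2,0,0,0]]'; python3 log.py
```

```text
time: 1.1
position: [0.3145, 0.4149, 0.2627]
orientation: [0.523, 3.098, -0.001]
wrist_force: [-0.2, 0.5, 0.5]
finger_gap: 1.003
gripper_force: 0.0
1.1 [ 7.080e-01  3.480e-01  1.653e+00 -1.000e-03  1.142e+00 -5.280e-01] [0.3145 0.4149 0.2627] [ 5.230e-01  3.098e+00 -1.000e-03] [-0.2  0.5  0.5] 1.003 0.0
time: 2.1
position: [0.4231, 0.2417, 0.2947]
orientation: [-0.523, -3.097, 0.001]
wrist_force: [0.2, 0.3, -0.3]
finger_gap: 0.998
gripper_force: 0.0
2.1 [ 2.900e-01  2.620e-01  1.685e+00 -1.000e-03  1.195e+00 -9.460e-01] [0.4231 0.2417 0.2947] [-5.230e-01 -3.097e+00  1.000e-03] [ 0.2  0.3 -0.3] 0.998 0.0
```

```bash
cat > plan.py <<'E'
import sys,numpy as np
from h import *
def cup_tool(yaw,tip=0):
    """tool rotation holding the cup with heading yaw (rad), tipped by tip over the lip; tool y=-cup y"""
    c=R.from_euler('z',yaw)*R.from_euler('y',tip)
    z=np.array([s2,0,-s2]);y=np.array([0,-1,0]);x=np.cross(y,z)
    return c*R.from_matrix(np.c_[x,y,z])
s2=np.sqrt(.5)
def rows(p0,R0,p1,R1,n,path=None,dec=2):
    """relative rows from pose 0 to pose 1; feeds rounding forward; path(t)->(p,R) optional"""
    p,r=np.array(p0),R0;out=[]
    for k in range(1,n+1):
        t=k/n
        if path: pt,rt=path(t)
        else: pt=np.array(p0)+t*(np.array(p1)-p0);rt=R0*R.from_rotvec((R0.inv()*R1).as_rotvec()*t)
        a=np.round(r.inv().apply(pt-p)/.02,dec);w=np.round((r.inv()*rt).as_rotvec()/(np.pi/2),dec+1)
        if abs(a).max()>1 or np.linalg.norm(w)>.1188:print("!! too big",k,a,np.linalg.norm(w))
        p=p+r.apply(a*.02);r=r*R.from_rotvec(w*np.pi/2);out.append(np.r_[a,w])
    for i in range(0,n,8):print("["+",".join("[G,"+",".join(f"{v:g}" for v in o)+"]" for o in out[i:i+8])+"]")
    print("end",p.round(4),r.as_rotvec().round(3));return p,r
def now():
    s=manip.get_state();return s['position'],R.from_rotvec(s['orientation'])
E
python3 - <<'E'
from plan import *
p,r=now();rows(p,r,[.545,.100,.20],cup_tool(np.radians(100)),16)
print(cup_tool(np.radians(100)).as_matrix())
E
```

```text
[[G,-0.51,-0.29,0.3,-0.017,0.028,0.04],[G,-0.53,-0.27,0.26,-0.016,0.028,0.04],[G,-0.56,-0.24,0.24,-0.017,0.029,0.04],[G,-0.59,-0.21,0.2,-0.016,0.028,0.04],[G,-0.61,-0.18,0.17,-0.017,0.028,0.04],[G,-0.62,-0.14,0.14,-0.016,0.028,0.04],[G,-0.64,-0.1,0.11,-0.017,0.028,0.04],[G,-0.64,-0.07,0.08,-0.017,0.029,0.04]]
[[G,-0.66,-0.03,0.05,-0.016,0.028,0.04],[G,-0.65,0.01,0.02,-0.017,0.028,0.04],[G,-0.65,0.06,-0.01,-0.016,0.028,0.04],[G,-0.65,0.09,-0.04,-0.017,0.029,0.039],[G,-0.64,0.13,-0.06,-0.016,0.028,0.04],[G,-0.62,0.18,-0.08,-0.017,0.028,0.04],[G,-0.61,0.22,-0.11,-0.017,0.028,0.04],[G,-0.59,0.26,-0.13,-0.016,0.028,0.04]]
end [0.5451 0.1    0.2   ] [-1.582 -1.886 -0.654]
[[-0.1227878   0.98480775 -0.1227878 ]
 [ 0.69636424  0.17364818  0.69636424]
 [ 0.70710678  0.         -0.70710678]]
```

```bash
python3 -m pendant '[[1,-0.51,-0.29,0.3,-0.017,0.028,0.04],[1,-0.53,-0.27,0.26,-0.016,0.028,0.04],[1,-0.56,-0.24,0.24,-0.017,0.029,0.04],[1,-0.59,-0.21,0.2,-0.016,0.028,0.04],[1,-0.61,-0.18,0.17,-0.017,0.028,0.04],[1,-0.62,-0.14,0.14,-0.016,0.028,0.04],[1,-0.64,-0.1,0.11,-0.017,0.028,0.04],[1,-0.64,-0.07,0.08,-0.017,0.029,0.04]]' >/dev/null; python3 log.py
python3 -m pendant '[[1,-0.66,-0.03,0.05,-0.016,0.028,0.04],[1,-0.65,0.01,0.02,-0.017,0.028,0.04],[1,-0.65,0.06,-0.01,-0.016,0.028,0.04],[1,-0.65,0.09,-0.04,-0.017,0.029,0.039],[1,-0.64,0.13,-0.06,-0.016,0.028,0.04],[1,-0.62,0.18,-0.08,-0.017,0.028,0.04],[1,-0.61,0.22,-0.11,-0.017,0.028,0.04],[1,-0.59,0.26,-0.13,-0.016,0.028,0.04]]' >/dev/null; python3 log.py
cat > kin.py <<'E'
from h import *
from scipy.optimize import least_squares
ry=lambda a:R.from_euler('y',a);rz=lambda a:R.from_euler('z',a)
def fk(q,v):
    a1,d1,L2,f,L3,L5,b1,b4=v
    r1=rz(q[0]);r2=r1*ry(q[1]);r3=r2*ry(q[2]);r4=r3*rz(q[3]);r5=r4*ry(q[4]);r6=r5*rz(q[5]+np.pi/2)
    p=r1.apply([a1,b1,d1])+r2.apply([0,0,L2])+r3.apply([f,0,L3])+r4.apply([0,b4,0])+r5.apply([0,0,L5])
    return p,r6
E
python3 - <<'E'
from kin import *
L=pickle.load(open("st.pkl","rb"))
for q,p,o in L:print(np.degrees((fk(q,np.zeros(8))[1].inv()*R.from_rotvec(o)).magnitude()).round(2))
P=[.0,.3,.4,0,.4,.2,.05,.05]
f=lambda v:np.r_[np.concatenate([fk(q,v)[0]-p for q,p,o in L]),(np.array(v)-P)*1e-4]
r=least_squares(f,P);print(r.x.round(4),f(r.x)[:-8].reshape(-1,3).round(4))
E
```

```text
3.1 [-0.086  0.422  1.657  0.363  1.297 -0.951] [0.4839 0.1716 0.2472] [-1.152 -2.557 -0.374] [ 0.1 -0.1 -0.5] 0.998 0.0
4.1 [-0.369  0.64   1.619  0.663  1.405 -0.833] [0.5459 0.1016 0.1994] [-1.583 -1.881 -0.657] [ 0.2 -0.4 -0.1] 1.003 0.0
0.0
0.0
0.0
0.0
0.0
[-0.      0.2742  0.588   0.1141  0.3917  0.2975  0.111   0.    ] [[-0. -0.  0.]
 [ 0. -0. -0.]
 [ 0.  0.  0.]
 [ 0.  0.  0.]
 [ 0. -0. -0.]]
```

```bash
cat >> kin.py <<'E'
V=[0,.2742,.588,.1141,.3917,.2975,.111,0]
LO=np.array([-3.08,-.75,.22,-1.43,0,-2.85]);HI=np.array([3.08,2.2,2.44,4.57,2.65,2.85])
def ik(p,r,q0):
    f=lambda q:(lambda a:np.r_[(a[0]-p)*3,(a[1].inv()*r).as_rotvec()])(fk(q,V))
    s=least_squares(f,np.clip(q0,LO+1e-3,HI-1e-3),bounds=(LO,HI),xtol=1e-10,ftol=1e-12);return s.x,np.abs(s.fun).max()
GR=np.array([-.079,0,.074]);LIP=np.array([.05,0,.072])
E
cat >> plan.py <<'E'
from kin import *
def tcp_from_cup(o,yaw,tip=0):
    c=R.from_euler('z',yaw)*R.from_euler('y',tip);t=cup_tool(yaw,tip)
    return o+c.apply(GR)+t.apply([0,0,.011]),t
def pour(yaw,tip,lipxy,zl=.08):
    c=R.from_euler('z',yaw)*R.from_euler('y',tip)
    L=np.r_[lipxy,zl+max(0,.072*np.cos(tip)-.02*np.sin(tip))]
    return tcp_from_cup(L-c.apply(LIP),yaw,tip)
TRAY=np.array([.592,-.2875])
E
python3 - <<'E'
from plan import *
cup=np.array([.5146,.269,.008]);y0=np.radians(100)
q=pickle.load(open("st.pkl","rb"))[-1][0]
for nm,off in(("grasp",[0,0,0]),("lift",[0,0,.025])):
    p,r=tcp_from_cup(cup+off,y0);q,e=ik(p,r,q);print(nm,p.round(4),q.round(2),round(e,4))
qg=q
for yd in range(-180,180,20):
    yaw=np.radians(yd);u=np.array([np.cos(yaw),np.sin(yaw)]);lip=TRAY-.02*u
    best=None
    for s in(qg,qg+[-.8,0,0,-.5,0,0],qg+[-.8,0,0,1.5,0,1],[-.8,.6,1.6,2,1.4,-2],[-.8,.6,1.6,3,1,2],[-.5,.6,1.5,0.,1.2,0]):
        qq=np.array(s);E=[];Q=[]
        for th in range(0,131,10):
            p,r=pour(yaw,np.radians(th),lip);qq,e=ik(p,r,qq);E.append(e);Q.append(qq)
        ok=[th for th,e in zip(range(0,131,10),E) if e<1e-3];Q=np.array(Q)
        k=(len(ok),-np.abs(np.diff(Q,axis=0)).max())
        if best is None or k>best[0]:best=(k,ok,Q)
    Q=best[2];print(yd,best[0][0],"%.2f"%best[0][1],best[1][:1],best[1][-1:],Q[0].round(2),Q[-1].round(2),np.minimum(Q-LO,HI-Q).min(0).round(2))
E
```

```text
grasp [0.527  0.1989 0.0742] [-0.21  0.82  1.73  0.82  1.11 -0.96] 0.0
lift [0.527  0.1989 0.0992] [-0.21  0.78  1.73  0.8   1.15 -0.93] 0.0
-180 7 -0.33 [10] [70] [-0.41  1.28  0.22 -0.4   2.32 -2.16] [-0.77  0.36  1.84  1.01  0.47 -2.85] [2.31 0.92 0.   1.03 0.33 0.  ]
-160 7 -0.21 [0] [60] [-0.3   1.19  0.44 -0.52  2.12 -2.36] [-0.92  0.51  1.58  0.94  1.02 -2.85] [2.16 1.01 0.22 0.91 0.53 0.  ]
-140 6 -0.92 [0] [50] [-0.2   1.04  0.79 -0.61  1.81 -2.46] [-1.04  1.42  0.22  1.51  2.25 -2.85] [2.04 0.78 0.   0.82 0.4  0.  ]
-120 4 -0.93 [0] [30] [-0.12  0.91  1.14 -0.71  1.49 -2.54] [-1.    1.44  0.22  1.59  2.39 -2.85] [2.08 0.76 0.   0.72 0.26 0.  ]
-100 9 -1.02 [50] [130] [-0.53  0.58  2.01  0.5   0.    2.07] [-1.01  1.17  0.94  0.97  2.2   2.36] [2.07 1.03 0.42 1.19 0.   0.  ]
-80 11 -0.93 [30] [130] [-0.55  0.5   2.06  0.34  0.    1.91] [-0.89  1.3   0.6   0.93  2.5   2.44] [2.19 0.9  0.36 1.02 0.   0.  ]
-60 11 -1.13 [20] [120] [-0.58  0.44  2.11  0.42  0.    1.51] [-0.79  1.33  0.46  0.74  2.65  2.29] [2.29 0.87 0.2  0.86 0.   0.14]
-40 10 -1.14 [20] [110] [-0.61  0.4   2.14
[... 690 characters left out ...]
1.24  1.82  0.74] [1.97 1.09 0.92 0.19 0.83 2.06]
80 13 -0.25 [0] [120] [-1.01  0.99  0.93  0.51  1.82 -0.86] [-0.08  1.01  1.47 -1.43  1.56  0.91] [2.07 1.19 0.71 0.   0.83 1.94]
100 11 -0.39 [0] [100] [-0.89  1.13  0.58  0.41  2.11 -0.98] [-0.03  0.91  1.6  -1.43  1.39  0.9 ] [2.19 1.07 0.36 0.   0.54 1.84]
120 9 -0.73 [10] [90] [-0.77  1.28  0.22  0.28  2.39 -1.16] [-0.04  0.75  1.71 -1.43  1.15  0.72] [2.31 0.92 0.   0.   0.26 1.6 ]
140 8 -1.24 [10] [80] [-0.65  1.27  0.22  0.06  2.39 -1.49] [-0.48  0.37  1.91 -1.43  0.24  0.03] [2.43 0.93 0.   0.   0.07 1.34]
160 7 -0.44 [20] [80] [-0.53  1.27  0.22 -0.18  2.37 -1.84] [-0.59  0.34  1.95  1.18  0.01 -2.85] [2.39 0.93 0.   1.25 0.01 0.  ]
```

Run:
```python
from plan import *
cup=np.array([.5146,.269,.008]);y0=np.radians(100);p1,r1=tcp_from_cup(cup,y0)
p,r=now();p,r=rows(p,r,p1-r1.apply([0,0,.07]),r1,8);rows(p,r,p1,r1,8)
```

```text
[[G,-0.12,-0.01,0.55,0,-0,-0],[G,-0.11,-0.01,0.56,0,-0,-0],[G,-0.12,-0.01,0.55,0,-0.001,-0.001],[G,-0.12,-0.01,0.55,0,0,0],[G,-0.11,-0.02,0.56,0,-0,-0],[G,-0.12,-0.01,0.55,0.001,-0,-0],[G,-0.12,-0.01,0.55,-0,-0.001,-0.001],[G,-0.11,-0.01,0.56,-0,0,0]]
end [0.5355 0.1501 0.1237] [-1.581 -1.886 -0.655]
[[G,0,0,0.44,-0,0,0],[G,0,0,0.43,-0,0,0],[G,0,0,0.44,-0,0,0],[G,0,0,0.44,-0,0,0],[G,0,0,0.44,-0,0,0],[G,0,0,0.43,-0,0,0],[G,0,0,0.44,-0,0,0],[G,0,0,0.44,-0,0,0]]
end [0.5269 0.1989 0.0742] [-1.581 -1.886 -0.655]
```

```bash
python3 -m pendant '[[1,-0.12,-0.01,0.55,0,0,0],[1,-0.12,-0.01,0.55,0,0,0],[1,-0.12,-0.01,0.55,0,0,0],[1,-0.12,-0.01,0.55,0,0,0],[1,-0.12,-0.01,0.55,0,0,0],[1,-0.12,-0.01,0.55,0,0,0],[1,-0.12,-0.01,0.55,0,-0.001,-0.001],[1,-0.12,-0.01,0.55,0,-0.001,-0.001]]' >/dev/null; python3 log.py
python3 - <<'E'
from h import *
o=np.zeros((600,800,3),np.uint8)
p,_=manip.get_image("scene");o[:480,:480]=cv2.resize(p[190:310,280:400],None,fx=4,fy=4,interpolation=2)
p,_=manip.get_image("top");o[:600,480:]=cv2.resize(p[135:210,140:180],None,fx=8,fy=8,interpolation=2)
cv2.imwrite("pics/pre.png",o)
E
```

```text
5.1 [-0.292  0.743  1.696  0.732  1.228 -0.916] [0.5353 0.1502 0.1234] [-1.58  -1.892 -0.654] [ 0.7 -0.2 -0.6] 0.999 0.0
```

View pics/pre.png

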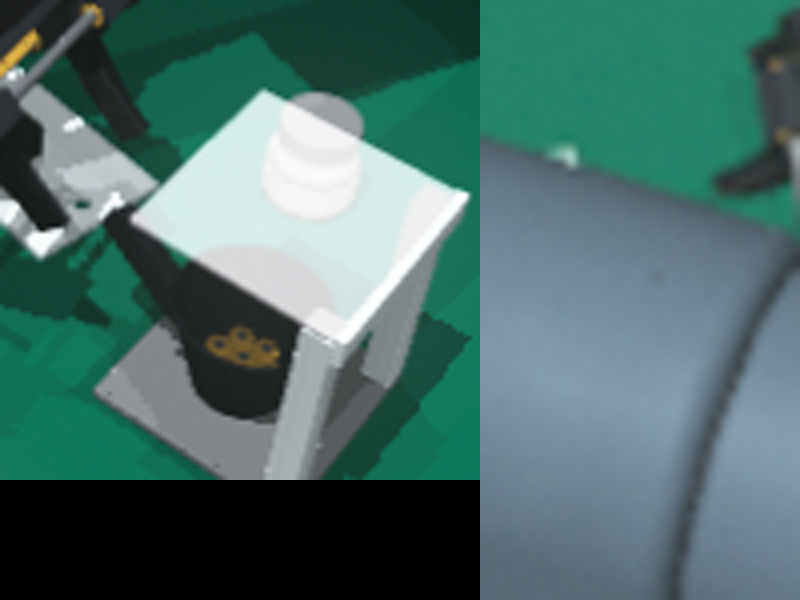

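The picture shows the open fingers (crop about (130,130) and (60,220)) straddling the line of the handle, whose end is at (118,215). I'll advance and grip.

```bash
python3 -m pendant '[[1,0,0,0.44,0,0,0],[1,0,0,0.44,0,0,0],[1,0,0,0.44,0,0,0],[1,0,0,0.44,0,0,0],[1,0,0,0.44,0,0,0],[1,0,0,0.44,0,0,0],[1,0,0,0.44,0,0.001,0],[1,0,0,0.44,0,0.001,0]]' >/dev/null; python3 log.py
python3 -m pendant '[[0.3,0,0,0,0,0,0],[0.3,0,0,0,0,0,0],[0.3,0,0,0,0,0,0],[0.25,0,0,0,0,0,0],[0.2,0,0,0,0,0,0],[0.1,0,0,0,0,0,0],[0,0,0,0,0,0,0],[0,0,0,0,0,0,0]]' 60 >/dev/null; python3 log.py
```

```text
6.2 [-0.213  0.824  1.734  0.818  1.113 -0.969] [0.5266 0.1991 0.0737] [-1.578 -1.889 -0.657] [ 0.9 -0.1  0.1] 0.998 0.0
7.2 [-0.213  0.823  1.733  0.818  1.113 -0.969] [0.5271 0.1987 0.0742] [-1.578 -1.889 -0.657] [-3.5 -2.4  0.5] 0.178 60.00491637736559
```

```bash
cat >> plan.py <<'E'
def chk(path,q,n=24):
    dm=0
    for k in range(n+1):
        a,e=ik(*path(k/n),q); dm=max(dm,np.abs(a-q).max()*(k>0));q=a
        if e>1e-3:print("ik fail",k/n,e)
    print("maxstep",dm,"margin",np.minimum(q-LO,HI-q).min().round(2));return q
CUP=np.array([.5146,.269,.008]);Y0=np.radians(100);YP=np.radians(45)
U0=np.array([np.cos(Y0),np.sin(Y0),0]);UP=np.array([np.cos(YP),np.sin(YP),0])
PS=np.r_[TRAY,0]-.07*UP+[0,0,.11]
A0=CUP+[0,0,.025];A1=CUP+[0,0,.05]-.13*U0
def transit(t):return tcp_from_cup(A1+t*(PS-A1),Y0+t*(YP-Y0))
def pr(t,a=0,b=130):
    th=np.radians(a+(b-a)*t);return pour(YP,th,(TRAY-.02*UP[:2]),.08+.03*max(0,1-th/np.radians(60)))
E
python3 - <<'E'
from plan import *
p,r=np.array([.5270,.1988,.0740]),cup_tool(Y0)
q=manip.get_state()['q']
up=A0-CUP;p,r=rows(p,r,p+up,r,4)
p,r=rows(p,r,p+(A1-A0),r,12)
p,r=rows(p,r,0,0,24,path=transit)
q=chk(transit,q);chk(pr,q)
E
```

```text
[[G,0.22,0,-0.22,0,0,0],[G,0.22,0,-0.22,0,0,0],[G,0.22,0,-0.22,0,0,0],[G,0.22,0,-0.22,0,0,0]]
end [0.527  0.1988 0.0989] [-1.582 -1.885 -0.655]
[[G,-0.31,0,-0.46,0,0,0],[G,-0.31,0,-0.45,0,0,0],[G,-0.31,0,-0.46,0,0,0],[G,-0.31,0,-0.46,0,0,0],[G,-0.31,0,-0.45,0,0,0],[G,-0.31,0,-0.46,0,0,0],[G,-0.31,0,-0.46,0,0,0],[G,-0.3,0,-0.45,0,0,0]]
[[G,-0.31,0,-0.46,0,0,0],[G,-0.31,0,-0.46,0,0,0],[G,-0.31,0,-0.45,0,0,0],[G,-0.31,0,-0.46,0,0,0]]
end [0.5496 0.0708 0.1239] [-1.582 -1.885 -0.655]
[[G,-0.6,-0.31,-0.78,-0.018,0,0.018],[G,-0.62,-0.26,-0.77,-0.018,0,0.018],[G,-0.63,-0.23,-0.78,-0.018,0,0.018],[G,-0.62,-0.18,-0.78,-0.018,0,0.018],[G,-0.63,-0.15,-0.78,-0.018,0,0.018],[G,-0.62,-0.1,-0.77,-0.018,0,0.018],[G,-0.63,-0.07,-0.78,-0.018,0,0.018],[G,-0.62,-0.03,-0.77,-0.018,0,0.018]]
[[G,-0.61,0.02,-0.77,-0.018,0,0.018],[G,-0.62,0.05,-0.77,-0.018,0,0.018],[G,-0.6,0.09,-0.76,-0.018,0,0.018],[G,-0.6,0.13,-0.75,-0.018,0,0.018],[G,-0.59,0.17,-0.74,-0.018,0,0.018],[G,-0.58,0.2,-0.74,-0.018,0,0.018],[G,-0.57,0.24,-0.72,-0.018,0,0.018],[G,-0.56,0.28,-0.72,-0.018,-0,0.018]]
[[G,-0.55,0.32,-0.7,-0.018,-0,0.018],[G,-0.53,0.35,-0.68,-0.018,-0,0.018],[G,-0.52,0.38,-0.68,-0.018,-0,0.018],[G,-0.51,0.42,-0.65,-0.018,-0,0.018],[G,-0.49,0.45,-0.64,-0.018,-0,0.018],[G,-0.47,0.48,-0.63,-0.018,-0,0.018],[G,-0.45,0.51,-0.6,-0.018,-0,0.018],[G,-0.43,0.54,-0.59,-0.018,-0,0.018]]
end [ 0.4922 -0.3873  0.1762] [-2.457 -1.018 -1.018]
maxstep 0.041157055680881904 margin 0.93
maxstep 0.10395741281163902 margin 0.26
```

```bash
python3 -m pendant '[[0,0.22,0,-0.22,0,0,0],[0,0.22,0,-0.22,0,0,0],[0,0.22,0,-0.22,0,0,0],[0,0.22,0,-0.22,0,0,0],[0,0,0,0,0,0,0],[0,-0.31,0,-0.46,0,0,0],[0,-0.31,0,-0.46,0,0,0],[0,-0.31,0,-0.46,0,0,0]]' >/dev/null; python3 log.py
python3 -m pendant '[[0,-0.31,0,-0.46,0,0,0],[0,-0.31,0,-0.46,0,0,0],[0,-0.31,0,-0.46,0,0,0],[0,-0.31,0,-0.46,0,0,0],[0,-0.31,0,-0.46,0,0,0],[0,-0.31,0,-0.46,0,0,0],[0,-0.31,0,-0.46,0,0,0],[0,-0.31,0,-0.46,0,0,0]]' >/dev/null; python3 log.py
python3 - <<'E'
from h import *
p,d=manip.get_image("scene");cv2.imwrite("pics/s2.png",cv2.resize(p[120:340,180:440],None,fx=2.5,fy=2.5))
E
```

```text
8.2 [-0.269  0.772  1.71   0.759  1.188 -0.936] [0.5328 0.1654 0.1053] [-1.578 -1.889 -0.657] [ 0.2  0.2 -3.4] 0.178 59.94181226938963
9.2 [-0.401  0.765  1.634  0.661  1.307 -0.947] [0.5479 0.0801 0.1225] [-1.578 -1.889 -0.656] [-0.1 -0.1 -2.8] 0.183 59.94171408936381
```

View pics/s2.png

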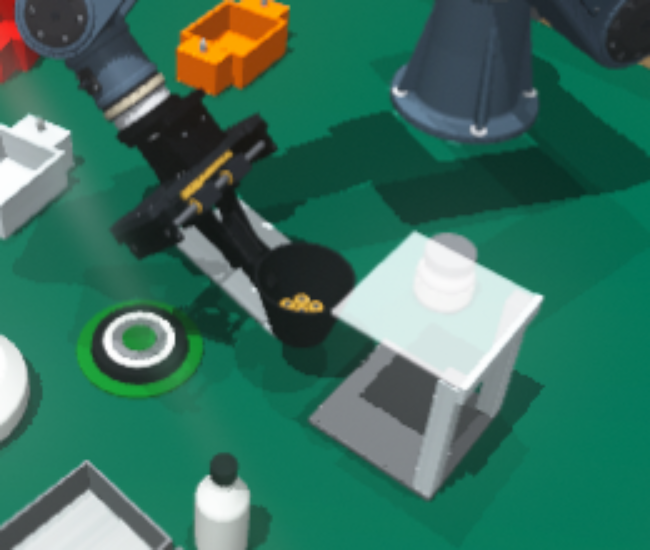

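The cup (crop (305,290)) is held upright, clear of the hood, spacers inside. Next is the transit to the tray.

```bash
python3 -m pendant '[[0,-0.6,-0.31,-0.78,-0.018,0,0.018],[0,-0.62,-0.26,-0.77,-0.018,0,0.018],[0,-0.63,-0.23,-0.78,-0.018,0,0.018],[0,-0.62,-0.18,-0.78,-0.018,0,0.018],[0,-0.63,-0.15,-0.78,-0.018,0,0.018],[0,-0.62,-0.1,-0.77,-0.018,0,0.018],[0,-0.63,-0.07,-0.78,-0.018,0,0.018],[0,-0.62,-0.03,-0.77,-0.018,0,0.018]]' >/dev/null; python3 log.py
python3 -m pendant '[[0,-0.61,0.02,-0.77,-0.018,0,0.018],[0,-0.62,0.05,-0.77,-0.018,0,0.018],[0,-0.6,0.09,-0.76,-0.018,0,0.018],[0,-0.6,0.13,-0.75,-0.018,0,0.018],[0,-0.59,0.17,-0.74,-0.018,0,0.018],[0,-0.58,0.2,-0.74,-0.018,0,0.018],[0,-0.57,0.24,-0.72,-0.018,0,0.018],[0,-0.56,0.28,-0.72,-0.018,0,0.018]]' >/dev/null; python3 log.py
python3 -m pendant '[[0,-0.55,0.32,-0.7,-0.018,0,0.018],[0,-0.53,0.35,-0.68,-0.018,0,0.018],[0,-0.52,0.38,-0.68,-0.018,0,0.018],[0,-0.51,0.42,-0.65,-0.018,0,0.018],[0,-0.49,0.45,-0.64,-0.018,0,0.018],[0,-0.47,0.48,-0.63,-0.018,0,0.018],[0,-0.45,0.51,-0.6,-0.018,0,0.018],[0,-0.43,0.54,-0.59,-0.018,0,0.018]]' >/dev/null; python3 log.py
python3 - <<'E'
from plan import *
p,r=now();rp=pr(1,0,0)
w=lambda t:(rp[0]+0,rp[1])
p0,r0=p,r
def path(t):
    a=130*t;x,rr=pr(1,0,a);b=max(0,1-a/50)
    return x+b*(p0-rp[0]),rr*R.from_rotvec((rp[1].inv()*r0).as_rotvec()*b)
rows(p,r,0,0,32,path=path)
chk(path,manip.get_state()['q'],32)
E
```

```text
10.25 [-0.72   0.716  1.693  0.665  1.299 -0.953] [ 0.5272 -0.0796  0.1399] [-1.9   -1.648 -0.791] [ 0.4 -0.2 -3.2] 0.182 59.94143477641046
11.25 [-0.984  0.702  1.645  0.688  1.324 -0.88 ] [ 0.5077 -0.2326  0.1573] [-2.195 -1.357 -0.913] [ 0.5  0.5 -2.8] 0.181 59.941315026953816
12.25 [-1.172  0.714  1.533  0.741  1.336 -0.736] [ 0.4917 -0.3787  0.1744] [-2.455 -1.02  -1.021] [-0.1  0.9 -3.4] 0.181 59.940960332751274
[[G,0.16,0.03,-0.2,0,-0.045,0],[G,0.16,0.02,-0.18,0,-0.046,0],[G,0.15,0.03,-0.15,0,-0.045,0],[G,0.16,0.03,-0.14,0,-0.045,0],[G,0.17,0.02,-0.1,0,-0.045,0],[G,0.17,0.03,-0.09,0,-0.046,0.001],[G,0.18,0.03,-0.06,0,-0.045,-0],[G,0.2,0.02,-0.04,0,-0.045,-0]]
[[G,0.21,0.03,-0.02,0,-0.045,-0],[G,0.23,0.02,-0.01,0,-0.046,-0],[G,0.25,0.03,0.01,0,-0.045,-0],[G,0.28,0.03,0.02,0,-0.045,-0],[G,0.31,0,0.03,0,-0.045,-0],[G,0.35,0,0.04,0,-0.045,-0],[G,0.37,0,0.02,0,-0.046,-0],[G,0.37,0,-0.06,0,-0.045,-0]]
[[G,0.4,0,-0.06,0,-0.045,-0],[G,0.4,0,-0.06,0,-0.045,-0],[G,0.35,0,-0.23,0,-0.045,-0],[G,0.3,0,-0.31,0,-0.045,-0],[G,0.3,0,-0.31,0,-0.045,-0],[G,0.3,0,-0.31,0,-0.046,-0],[G,0.3,0,-0.3,0,-0.045,-0],[G,0.3,0,-0.31,0,-0.045,-0]]
[[G,0.3,0,-0.31,0,-0.045,-0],[G,0.3,0,-0.31,0,-0.045,-0],[G,0.3,0,-0.3,0,-0.045,-0],[G,0.3,0,-0.31,0,-0.045,-0],[G,0.3,0,-0.31,0,-0.046,-0],[G,0.3,0,-0.31,0,-0.045,-0],[G,0.3,0,-0.31,0,-0.045,-0],[G,0.3,0,-0.3,0,-0.045,-0]]
end [ 0.6297 -0.2497  0.1766] [ 1.846  0.764 -1.692]
maxstep 0.07841806345139046 margin 0.26
```

```bash
python3 -m pendant '[[0,0.16,0.03,-0.2,0,-0.045,0],[0,0.16,0.02,-0.18,0,-0.046,0],[0,0.15,0.03,-0.15,0,-0.045,0],[0,0.16,0.03,-0.14,0,-0.045,0],[0,0.17,0.02,-0.1,0,-0.045,0],[0,0.17,0.03,-0.09,0,-0.046,0],[0,0.18,0.03,-0.06,0,-0.045,0],[0,0.2,0.02,-0.04,0,-0.045,0]]' >/dev/null; python3 log.py
python3 -m pendant '[[0,0.21,0.03,-0.02,0,-0.045,0],[0,0.23,0.02,-0.01,0,-0.046,0],[0,0.25,0.03,0.01,0,-0.045,0],[0,0.28,0.03,0.02,0,-0.045,0],[0,0.31,0,0.03,0,-0.045,0],[0,0.35,0,0.04,0,-0.045,0],[0,0.37,0,0.02,0,-0.046,0],[0,0.37,0,-0.06,0,-0.045,0]]' >/dev/null; python3 log.py
python3 - <<'E'
from h import *
p,d=manip.get_image("scene");cv2.imwrite("pics/s3.png",cv2.resize(p[60:300,60:330],None,fx=2.4,fy=2.4))
E
```

```text
13.25 [-0.919  0.558  1.482  0.238  1.142 -0.24 ] [ 0.5031 -0.3713  0.2035] [-2.809 -1.167 -0.308] [-0.   0.3 -3.9] 0.181 59.940909342840314
14.25 [-0.581  0.636  1.37  -0.363  1.232  0.343] [ 0.5374 -0.339   0.1991] [ 2.744  1.138 -0.485] [-0.7 -1.4 -3.5] 0.179 59.94064578786492
```

View pics/s3.png

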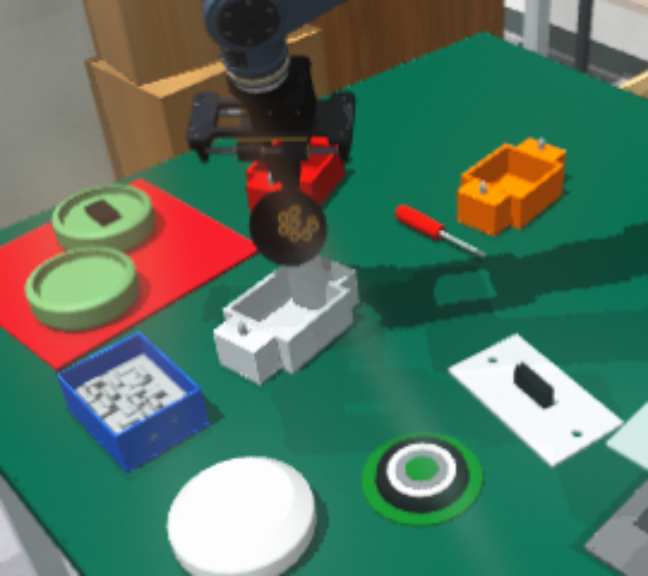

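At about 65° the spacers (crop (298,222)) are still in the cup, with the lip over the near part of the grey tray. I continue tipping.

```bash
python3 -m pendant '[[0,0.4,0,-0.06,0,-0.045,0],[0,0.4,0,-0.06,0,-0.045,0],[0,0.35,0,-0.23,0,-0.045,0],[0,0.3,0,-0.31,0,-0.045,0],[0,0.3,0,-0.31,0,-0.045,0],[0,0.3,0,-0.31,0,-0.046,0],[0,0.3,0,-0.3,0,-0.045,0],[0,0.3,0,-0.31,0,-0.045,0]]' >/dev/null; python3 log.py
python3 -m pendant '[[0,0.3,0,-0.31,0,-0.045,0],[0,0.3,0,-0.31,0,-0.045,0],[0,0.3,0,-0.3,0,-0.045,0],[0,0.3,0,-0.31,0,-0.045,0],[0,0.3,0,-0.31,0,-0.046,0],[0,0.3,0,-0.31,0,-0.045,0],[0,0.3,0,-0.31,0,-0.045,0],[0,0.3,0,-0.3,0,-0.045,0]]' >/dev/null; python3 log.py
python3 - <<'E'
from h import *
o=np.zeros((600,800,3),np.uint8)
p,d=manip.get_image("scene");o[:400,:400]=cv2.resize(p[130:230,130:230],None,fx=4,fy=4,interpolation=2)
p,d=manip.get_image("top");o[:400,400:]=cv2.resize(p[110:210,260:360],None,fx=4,fy=4,interpolation=2)
cv2.imwrite("pics/s4.png",o[:400])
E
```

```text
15.3 [-0.312  0.87   1.147 -0.785  1.633  0.635] [ 0.5846 -0.2922  0.1998] [ 2.356  0.977 -1.159] [ 0.3 -0.4 -3.5] 0.183 59.94142251089215
16.3 [-0.178  1.19   0.891 -1.162  2.04   0.637] [ 0.6291 -0.248   0.1755] [ 1.848  0.766 -1.69 ] [-0.4  0.2 -2. ] 0.181 59.94232848286629
```

View pics/s4.png

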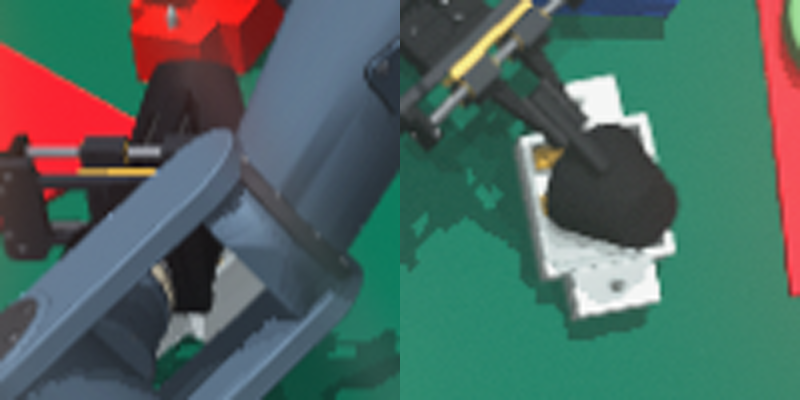

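```bash
python3 -m pendant '[[0,0,0,0,0,0.05,0],[0,0,0,0,0,-0.05,0],[0,0,0,0,0,-0.03,0],[0,0,0,0,0,0.03,0],[0,0,0,0,0,0,0],[0,0,0,0,0,0,0],[0,0,0,0,0,0,0],[0,0,0,0,0,0,0]]' >/dev/null; python3 log.py
python3 - <<'E'
from plan import *
# reverse pour, then transit back ; rows from actual pose
p,r=now();p0,r0=p,r;rp=pr(1,0,130)
def path(t):
    a=130*(1-t);x,rr=pr(1,0,a);b=max(0,1-t*5)
    return x+b*(p0-rp[0]),rr*R.from_rotvec((rp[1].inv()*r0).as_rotvec()*b)
rows(p,r,0,0,16,path=path);chk(path,manip.get_state()['q'],16)
E
```

```text
17.4 [-0.178  1.189  0.893 -1.165  2.038  0.637] [ 0.6294 -0.248   0.1764] [ 1.844  0.767 -1.689] [ 0.4 -1.2 -2.8] 0.181 59.94172118604183
[[G,-0.54,0.02,0.69,0.001,0.09,0],[G,-0.53,0.02,0.69,0.001,0.091,0],[G,-0.54,0.03,0.68,0.001,0.09,-0],[G,-0.54,0,0.68,-0,0.09,-0],[G,-0.53,0,0.68,-0,0.09,-0],[G,-0.53,0,0.67,-0,0.091,-0],[G,-0.58,0,0.61,-0,0.09,-0],[G,-0.78,0,0.21,-0,0.09,-0]]
[[G,-0.74,0,0.12,-0,0.091,-0],[G,-0.67,0,-0.01,0,0.09,-0],[G,-0.58,0,0.02,0,0.09,-0],[G,-0.48,0,0.05,0,0.09,-0],[G,-0.41,0,0.12,0,0.091,-0],[G,-0.35,0,0.2,0,0.09,-0],[G,-0.32,0,0.28,0,0.09,-0],[G,-0.3,0,0.37,0,0.09,-0]]
end [ 0.4921 -0.3873  0.1762] [-2.458 -1.017 -1.017]
maxstep 0.1560092356599333 margin 0.93
```

```bash
python3 -m pendant '[[0,-0.54,0.02,0.69,0.001,0.09,0],[0,-0.53,0.02,0.69,0.001,0.091,0],[0,-0.54,0.03,0.68,0.001,0.09,0],[0,-0.54,0,0.68,0,0.09,0],[0,-0.53,0,0.68,0,0.09,0],[0,-0.53,0,0.67,0,0.091,0],[0,-0.58,0,0.61,0,0.09,0],[0,-0.78,0,0.21,0,0.09,0]]' >/dev/null; python3 log.py
python3 - <<'E'
from h import *
o=np.zeros((400,800,3),np.uint8)
p,d=manip.get_image("scene");o[:400,:400]=cv2.resize(p[130:230,140:240],None,fx=4,fy=4,interpolation=2)
p,d=manip.get_image("top");o[:400,400:]=cv2.resize(p[110:210,260:360],None,fx=4,fy=4,interpolation=2)
cv2.imwrite("pics/s5.png",o)
E
```

```text
18.4 [-0.585  0.635  1.369 -0.361  1.232  0.337] [ 0.5368 -0.3415  0.1999] [ 2.745  1.137 -0.481] [ 0.1 -0.5 -2.6] 0.183 59.944378808140755
```

View pics/s5.png

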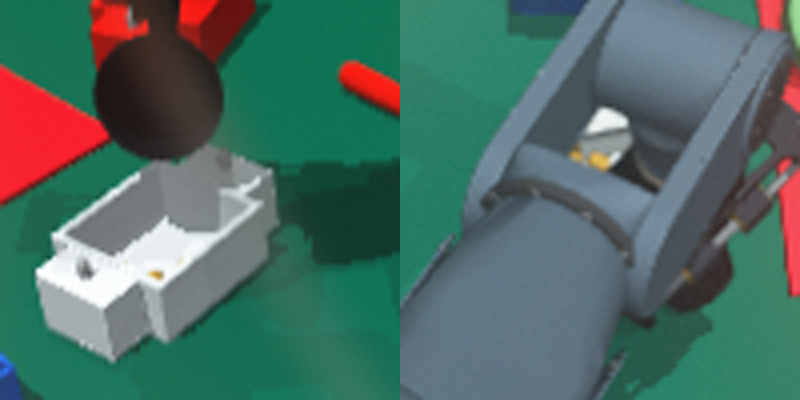

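The cup (crop (160,95)) is empty, and the spacers lie against the tray's left wall (left crop (155,272), top view (590,158)). I right the cup and return.

```bash
python3 -m pendant '[[0,-0.74,0,0.12,0,0.091,0],[0,-0.67,0,-0.01,0,0.09,0],[0,-0.58,0,0.02,0,0.09,0],[0,-0.48,0,0.05,0,0.09,0],[0,-0.41,0,0.12,0,0.091,0],[0,-0.35,0,0.2,0,0.09,0],[0,-0.32,0,0.28,0,0.09,0],[0,-0.3,0,0.37,0,0.09,0]]' >/dev/null; python3 log.py
python3 - <<'E'
from plan import *
p,r=now();p0,r0=p,r;rp=transit(1)
def path(t):
    x,rr=transit(1-t);b=1-t
    return x+b*(p0-rp[0]),rr*R.from_rotvec((rp[1].inv()*r0).as_rotvec()*b)
p,r=rows(p,r,0,0,24,path=path)
E
```

```text
19.5 [-1.177  0.72   1.511  0.734  1.35  -0.726] [ 0.4918 -0.3872  0.1757] [-2.455 -1.02  -1.018] [-0.7 -0.2 -1.6] 0.18 59.94330254383385
[[G,0.42,-0.57,0.57,0.018,-0,-0.018],[G,0.44,-0.54,0.59,0.018,-0,-0.018],[G,0.45,-0.5,0.61,0.018,-0,-0.018],[G,0.48,-0.48,0.63,0.018,-0,-0.018],[G,0.49,-0.45,0.65,0.018,-0,-0.018],[G,0.51,-0.41,0.66,0.018,-0,-0.018],[G,0.53,-0.39,0.68,0.018,-0,-0.018],[G,0.53,-0.34,0.69,0.018,-0,-0.018]]
[[G,0.56,-0.31,0.7,0.018,-0,-0.018],[G,0.56,-0.28,0.72,0.018,-0,-0.018],[G,0.58,-0.24,0.73,0.018,-0,-0.018],[G,0.58,-0.2,0.74,0.018,-0,-0.017],[G,0.6,-0.17,0.74,0.018,-0,-0.018],[G,0.6,-0.13,0.76,0.018,-0,-0.018],[G,0.61,-0.08,0.76,0.018,-0.001,-0.018],[G,0.61,-0.05,0.77,0.017,0,-0.018]]
[[G,0.63,-0.02,0.78,0.018,0,-0.018],[G,0.62,0.03,0.77,0.018,0,-0.018],[G,0.63,0.07,0.78,0.018,0,-0.018],[G,0.63,0.1,0.78,0.018,0,-0.018],[G,0.63,0.15,0.78,0.018,0,-0.018],[G,0.63,0.19,0.78,0.018,0,-0.018],[G,0.63,0.22,0.78,0.018,0,-0.018],[G,0.62,0.27,0.78,0.018,0,-0.018]]
end [0.5496 0.0708 0.1242] [-1.582 -1.885 -0.655]
```

```bash
python3 -m pendant '[[0,0.42,-0.57,0.57,0.018,0,-0.018],[0,0.44,-0.54,0.59,0.018,0,-0.018],[0,0.45,-0.5,0.61,0.018,0,-0.018],[0,0.48,-0.48,0.63,0.018,0,-0.018],[0,0.49,-0.45,0.65,0.018,0,-0.018],[0,0.51,-0.41,0.66,0.018,0,-0.018],[0,0.53,-0.39,0.68,0.018,0,-0.018],[0,0.53,-0.34,0.69,0.018,0,-0.018]]' >/dev/null; python3 log.py
python3 -m pendant '[[0,0.56,-0.31,0.7,0.018,0,-0.018],[0,0.56,-0.28,0.72,0.018,0,-0.018],[0,0.58,-0.24,0.73,0.018,0,-0.018],[0,0.58,-0.2,0.74,0.018,0,-0.017],[0,0.6,-0.17,0.74,0.018,0,-0.018],[0,0.6,-0.13,0.76,0.018,0,-0.018],[0,0.61,-0.08,0.76,0.018,-0.001,-0.018],[0,0.61,-0.05,0.77,0.017,0,-0.018]]' >/dev/null; python3 log.py
python3 -m pendant '[[0,0.63,-0.02,0.78,0.018,0,-0.018],[0,0.62,0.03,0.77,0.018,0,-0.018],[0,0.63,0.07,0.78,0.018,0,-0.018],[0,0.63,0.1,0.78,0.018,0,-0.018],[0,0.63,0.15,0.78,0.018,0,-0.018],[0,0.63,0.19,0.78,0.018,0,-0.018],[0,0.63,0.22,0.78,0.018,0,-0.018],[0,0.62,0.27,0.78,0.018,0,-0.018]]' >/dev/null; python3 log.py
python3 - <<'E'
from plan import *
p,r=now();r1=cup_tool(Y0);g=np.array([.5268,.1988,.0740])
p,r=rows(p,r,g+[0,0,.022],r1,14);rows(p,r,g,r1,4)
# fit tilt of the held cup from the scene picture is skipped; measure cup rim height from depth
P,d=manip.get_image("scene");C=cloud("scene",d);m=(P.max(2)<70)&(C[...,2]>.03)&(C[...,2]<.15)&(C[...,1]>.12)&(C[...,1]<.21)&(abs(C[...,0]-.537)<.06)
q=C[m];print(m.sum(),q[:,2].max(),q[:,2].min())
for a in np.arange(.12,.21,.01):
    k=q[(q[:,1]>a)&(q[:,1]<a+.01)];print(a.round(2),len(k),np.percentile(k[:,2],[3,97]).round(4) if len(k) else '')
E
```

```text
20.5 [-0.988  0.705  1.626  0.68   1.337 -0.87 ] [ 0.5094 -0.2403  0.1586] [-2.196 -1.357 -0.908] [ 0.2  0.3 -1.3] 0.185 59.94167142547667
21.5 [-0.727  0.718  1.675  0.656  1.311 -0.942] [ 0.53   -0.0879  0.1412] [-1.905 -1.646 -0.786] [ 1.   0.6 -1.7] 0.182 59.94145089760423
22.5 [-0.411  0.766  1.621  0.652  1.319 -0.939] [0.5511 0.0718 0.1237] [-1.584 -1.886 -0.653] [ 0.4 -0.5 -1.6] 0.183 59.94118798524141
[[G,0.26,-0.01,0.4,-0,0,-0],[G,0.25,-0,0.39,-0,0,-0],[G,0.26,-0.01,0.4,-0,0,-0],[G,0.26,-0.01,0.39,-0,0,-0],[G,0.26,-0,0.4,-0,0,-0],[G,0.25,-0.01,0.4,-0,0.001,-0],[G,0.26,-0.01,0.39,-0,-0,-0],[G,0.26,-0.01,0.4,-0,-0,-0]]
[[G,0.25,-0,0.4,-0,-0,-0],[G,0.26,-0.01,0.39,-0,-0,-0],[G,0.26,-0.01,0.4,-0,-0,-0.001],[G,0.25,-0,0.4,-0,0,0],[G,0.26,-0.01,0.39,-0,0,0],[G,0.26,-0.01,0.4,-0,0,0]]
end [0.5267 0.1988 0.096 ] [-1.581 -1.886 -0.655]
[[G,-0.19,0,0.19,-0,0,0],[G,-0.2,0,0.2,-0,0,0],[G,-0.19,0,0.19,-0,0,0],[G,-0.2,0,0.2,-0,0,0]]
end [0.5267 0.1988 0.074 ] [-1.581 -1.886 -0.655]
808 0.1319152927490942 0.057876466617842404
0.12 131 [0.0616 0.1293]
0.13 135 [0.0623 0.1296]
0.14 126 [0.0627 0.1293]
0.15 114 [0.064  0.1302]
0.16 120 [0.0615 0.1297]
0.17 105 [0.0682 0.1291]
0.18 73 [0.096  0.1307]
0.19 4 [0.1267 0.1311]
0.2 0
```

```bash
python3 -m pendant '[[0,0.26,-0.01,0.4,0,0,0],[0,0.26,-0.01,0.4,0,0,0],[0,0.26,-0.01,0.4,0,0,0],[0,0.26,-0.01,0.39,0,0,0],[0,0.26,-0.01,0.4,0,0,0],[0,0.25,-0.01,0.4,0,0.001,0],[0,0.26,-0.01,0.39,0,0,0],[0,0.26,-0.01,0.4,0,0,0]]' >/dev/null
python3 -m pendant '[[0,0.25,0,0.4,0,0,0],[0,0.26,0,0.39,0,0,0],[0,0.26,0,0.4,0,0,0],[0,0.25,0,0.39,0,0,0],[0,0.25,0,0.39,0,0,0],[0,0.25,0,0.39,0,0,0],[0,-0.19,0,0.19,0,0,0],[0,-0.2,0,0.2,0,0,0]]' >/dev/null; python3 log.py
python3 -m pendant '[[0,-0.16,0,0.16,0,0,0],[0,-0.12,0,0.12,0,0,0],[0,-0.06,0,0.06,0,0,0],[0,-0.04,0,0.04,0,0,0],[0,0,0,0,0,0,0],[0,0,0,0,0,0,0],[0,0,0,0,0,0,0],[0,0,0,0,0,0,0]]' >/dev/null; python3 log.py
```

```text
24.55 [-0.216  0.804  1.732  0.81   1.127 -0.946] [0.5277 0.1972 0.0847] [-1.586 -1.883 -0.655] [ 0.1 -0.8 -1.7] 0.181 59.94156662374735
25.55 [-0.216  0.822  1.733  0.817  1.114 -0.962] [0.5275 0.1973 0.0745] [-1.585 -1.883 -0.655] [-0.6 -0.7 -1.5] 0.181 59.941556956619024
```

```bash
python3 -m pendant '[[0,-0.02,0,0.02,0,0,0],[0,-0.01,0,0.01,0,0,0],[0,0,0,0,0,0,0],[0.25,0,0,0,0,0,0],[0.4,0,0,0,0,0,0],[0.8,0,0,0,0,0,0],[1,0,0,0,0,0,0],[1,0,0,0,0,0,0]]' 30 >/dev/null; python3 log.py
python3 -m pendant '[[1,0,0,-0.3,0,0,0],[1,0,0,-0.5,0,0,0],[1,0,0,-0.8,0,0,0],[1,0,0,-0.9,0,0,0],[1,0,0,-0.9,0,0,0],[1,0,0,-0.9,0,0,0],[1,0,0,-0.9,0,0,0],[1,0,0,-0.9,0,0,0]]' >/dev/null; python3 log.py
python3 - <<'E'
from plan import *
p,d=manip.get_image("scene");o=cv2.resize(p[190:310,280:400],None,fx=4,fy=4,interpolation=2);cv2.imwrite("pics/s6.png",o)
# cover grasp: above the cover, tool down, y across its 16 mm (cover yaw -97.3 => grip long axis along yaw), 
yaw=np.radians(-97.3);yy=np.array([-np.sin(yaw),np.cos(yaw),0])
for sg in(1,-1):
    y=sg*yy;z=np.array([0,0,-1.]);Rt=R.from_matrix(np.c_[np.cross(y,z),y,z])
    for zz in(.15,.028):
        q,e=ik([.4575,.0179,zz],Rt,manip.get_state()['q']);print(sg,zz,q.round(2),e)
    yw=np.radians(12);  # tray
    for tw in(yw,yw+np.pi):
        Rr=R.from_euler('z',tw-yaw)*Rt;q2,e2=ik([.592,-.2875,.12],Rr,q);print("  tray",q2.round(2),e2,np.degrees(tw-yaw))
E
```

```text
26.55 [-0.216  0.824  1.733  0.817  1.113 -0.963] [0.5275 0.1973 0.0735] [-1.585 -1.883 -0.655] [-0.4  0.9  1.2] 0.618 0.0
27.55 [-0.354  0.693  1.652  0.681  1.328 -0.879] [0.5425 0.1114 0.1608] [-1.586 -1.883 -0.655] [ 0.4 -0.4 -0.8] 1.0 0.0
1 0.15 [-0.21  0.44  1.92  0.    0.78 -0.08] 3.3122319886835783e-09
1 0.028 [-0.21  0.69  2.    0.    0.46 -0.08] 7.168399207557741e-11
  tray [-0.62  0.7   1.44 -0.    1.01 -2.4 ] 2.3314683517128287e-15 109.30000000000001
  tray [-0.62  0.7   1.44  0.    1.01  0.74] 6.811218256075335e-14 289.3
-1 0.15 [-0.07  0.46  1.94 -0.21  0.73 -2.85] 0.13636004082875194
-1 0.028 [-0.12  0.71  2.02 -0.27  0.39 -2.85] 0.10117178393009814
  tray [-0.21  0.74  1.96 -1.43  0.33 -2.85] 0.904446341330351 109.30000000000001
  tray [-0.62  0.7   1.44  0.    1.01 -2.4 ] 2.254862963013693e-13 289.3
```

View pics/s6.png

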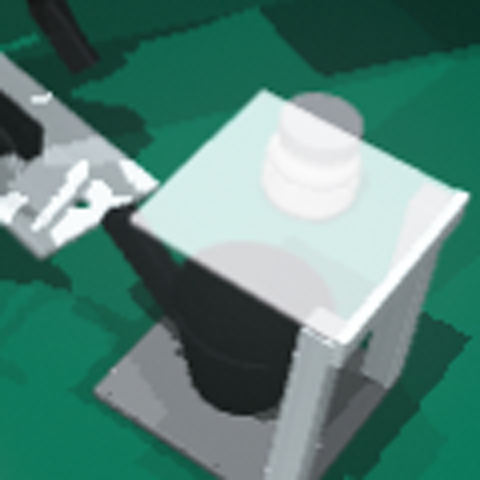

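```bash
cat > edge.py <<'E'
from h import *
from scipy.optimize import minimize
def seg(a,b,n=60):
    t=np.linspace(.06,.94,n)[:,None];return np.array(a)*(1-t)+np.array(b)*t
def box(hx,hy,z):
    c=[(hx,hy,z),(-hx,hy,z),(-hx,-hy,z),(hx,-hy,z)];return np.concatenate([seg(c[i],c[(i+1)%4]) for i in range(4)])
def ring(cx,r,z):
    t=np.linspace(0,2*np.pi,30);return np.c_[cx+r*np.cos(t),r*np.sin(t),0*t+z]
TR=np.concatenate([box(.06,.055,.055),box(.054,.049,.055)]+[seg((s*.098,-.018,.055),(s*.098,.018,.055),40) for s in(1,-1)])
CO=np.concatenate([box(.1,.055,.006),ring(.08,.0065,.006),ring(-.08,.0065,.006)])
def gm(img):
    g=cv2.GaussianBlur(img.astype(np.float32),(0,0),.7);return sum(np.hypot(cv2.Sobel(g[...,i],5,1,0),cv2.Sobel(g[...,i],5,0,1)) for i in range(3))
def fitp(nm,G,M,x0,z0=0,tilt=None):
    def f(v):
        rr=R.from_euler('z',v[2]);q=proj(nm,rr.apply(M)+[v[0],v[1],z0]).astype(np.float32)
        return -np.minimum(cv2.remap(G,q[:,0].reshape(1,-1),q[:,1].reshape(1,-1),1),np.percentile(G,99.7)).mean()
    best=None
    for d in np.array(np.meshgrid([-.003,0,.003],[-.003,0,.003],[-.02,.02])).reshape(3,-1).T:
        s=np.array(x0)+d;r=minimize(f,s,method="Nelder-Mead",options=dict(initial_simplex=s+np.vstack([np.zeros(3),np.diag([.003,.003,.02])])))
        if best is None or r.fun<best.fun:best=r
    return best.x,best.fun
E
python3 - <<'E'
from edge import *
for nm in("top","scene"):
    G=gm(cv2.imread(f"pics/{nm}0.png"))
    for k,M,x0 in(("tray",TR,[.592,-.2875,.208]),("cover",CO,[.4576,.018,np.radians(-97.3)])):
        v,c=fitp(nm,G,M,x0);print(nm,k,v[:2].round(4),np.degrees(v[2]).round(2),round(c))
E
```

```text
top tray [ 0.5928 -0.2879] 11.64 -731
top cover [0.4574 0.0182] -97.46 -1210
scene tray [ 0.5945 -0.2838] 8.6 -693
scene cover [0.4598 0.0208] -97.42 -1231
```

```bash
cat >> plan.py <<'E'
def down(yaw):
    y=np.array([-np.sin(yaw),np.cos(yaw),0]);z=np.array([0,0,-1.]);return R.from_matrix(np.c_[np.cross(y,z),y,z])
E
python3 - <<'E'
from plan import *
p,r=now();q=manip.get_state()['q'];t=down(np.radians(-97.4))
T=np.array([.4586,.0195,.10]);p0,r0=p,r
chk(lambda s:(p0+s*(T-p0),r0*R.from_rotvec((r0.inv()*t).as_rotvec()*s)),q,16)
p,r=rows(p,r,T,t,16);p,r=rows(p,r,[*T[:2],.019],t,8)
E
```

```text
maxstep 0.09438926983667081 margin 0.48
[[G,-0.3,-0.31,-0.03,-0.005,-0.031,0.011],[G,-0.31,-0.31,-0.01,-0.004,-0.031,0.012],[G,-0.31,-0.3,-0.01,-0.005,-0.031,0.011],[G,-0.32,-0.29,0.02,-0.004,-0.031,0.011],[G,-0.32,-0.29,0.02,-0.005,-0.031,0.012],[G,-0.33,-0.28,0.04,-0.004,-0.031,0.011],[G,-0.33,-0.28,0.05,-0.005,-0.03,0.011],[G,-0.33,-0.28,0.07,-0.005,-0.031,0.012]]
[[G,-0.34,-0.26,0.08,-0.004,-0.031,0.011],[G,-0.33,-0.26,0.09,-0.005,-0.031,0.011],[G,-0.33,-0.26,0.11,-0.004,-0.031,0.012],[G,-0.33,-0.25,0.12,-0.005,-0.031,0.011],[G,-0.33,-0.25,0.14,-0.004,-0.031,0.011],[G,-0.33,-0.24,0.15,-0.005,-0.031,0.012],[G,-0.32,-0.24,0.17,-0.005,-0.031,0.011],[G,-0.32,-0.23,0.18,-0.004,-0.031,0.011]]
end [0.4586 0.0196 0.1   ] [-2.360e+00 -2.074e+00  1.000e-03]
[[G,-0,0,0.51,-0,0,0],[G,-0,0,0.5,-0,0,0],[G,-0,0,0.51,-0,0,0],[G,-0,0,0.51,-0,0,0],[G,-0,0,0.5,-0,0,0],[G,-0,0,0.51,-0,0,0],[G,-0,0,0.5,-0,0,0],[G,-0,0,0.51,-0,0,0]]
end [0.4586 0.0196 0.019 ] [-2.360e+00 -2.074e+00  1.000e-03]
```

```bash
python3 -m pendant '[[1,-0.3,-0.31,-0.03,-0.005,-0.031,0.011],[1,-0.31,-0.31,-0.01,-0.004,-0.031,0.012],[1,-0.31,-0.3,-0.01,-0.005,-0.031,0.011],[1,-0.32,-0.29,0.02,-0.004,-0.031,0.011],[1,-0.32,-0.29,0.02,-0.005,-0.031,0.012],[1,-0.33,-0.28,0.04,-0.004,-0.031,0.011],[1,-0.33,-0.28,0.05,-0.005,-0.03,0.011],[1,-0.33,-0.28,0.07,-0.005,-0.031,0.012]]' >/dev/null
python3 -m pendant '[[1,-0.34,-0.26,0.08,-0.004,-0.031,0.011],[1,-0.33,-0.26,0.09,-0.005,-0.031,0.011],[1,-0.33,-0.26,0.11,-0.004,-0.031,0.012],[1,-0.33,-0.25,0.12,-0.005,-0.031,0.011],[1,-0.33,-0.25,0.14,-0.004,-0.031,0.011],[1,-0.33,-0.24,0.15,-0.005,-0.031,0.012],[1,-0.32,-0.24,0.17,-0.005,-0.031,0.011],[1,-0.32,-0.23,0.18,-0.004,-0.031,0.011]]' >/dev/null; python3 log.py
python3 -m pendant '[[1,0,0,0.5,0,0,0],[1,0,0,0.5,0,0,0],[1,0,0,0.5,0,0,0],[1,0,0,0.5,0,0,0],[1,0,0,0.5,0,0,0],[1,0,0,0.5,0,0,0],[1,0,0,0.5,0,0,0],[1,0,0,0.5,0,0,0]]' >/dev/null; python3 log.py
python3 -m pendant '[[0.3,0,0,0,0,0,0],[0.3,0,0,0,0,0,0],[0.3,0,0,0,0,0,0],[0.2,0,0,0,0,0,0],[0.1,0,0,0,0,0,0],[0,0,0,0,0,0,0],[0,0,0,0,0,0,0],[0,0,0,0,0,0,0]]' 50 >/dev/null; python3 log.py
```

```text
29.6 [-0.197  0.541  1.962 -0.002  0.643 -0.067] [0.4564 0.0218 0.0981] [-2.357 -2.073  0.005] [-0.5 -0.1  0.1] 0.998 0.0
30.6 [-1.970e-01  7.140e-01  1.998e+00  1.000e-03  4.340e-01 -7.100e-02] [0.4565 0.0221 0.0174] [-2.356 -2.073  0.004] [ 0.4  0.5 -0.6] 1.004 0.0
31.6 [-1.970e-01  7.130e-01  1.997e+00  1.000e-03  4.350e-01 -7.100e-02] [0.4569 0.022  0.0181] [-2.356 -2.074  0.003] [0.5 0.9 0.1] 0.178 50.01529642380774
```

Run:
```python
from plan import *
Q=manip.get_state()['q'];p,r=fk(Q,V);print(p.round(4),np.degrees(r.as_euler('ZYX')).round(2))
p,r=rows(p,r,[p[0],p[1],.118],r,6)
t=down(np.radians(11.64-180));u=t.apply([1,0,0]);print(u)
T=np.array([.5935,-.286,.118]);c=R.from_euler('z',np.radians(11.64-180)).apply([.0023,0,0])
p,r=rows(p,r,T-c,t,18)
```

```text
[0.4569 0.022  0.0181] [ 8.2700e+01 -4.0000e-02 -1.7982e+02]
[[G,0,-0,-0.83,0,0,0],[G,0,-0.01,-0.84,0,0,0],[G,0,0,-0.83,0,0,0],[G,0,-0,-0.83,0,0,0],[G,0,-0,-0.83,0,0,0],[G,0,-0.01,-0.84,0,0,0]]
end [0.4568 0.0219 0.1181] [-2.356 -2.074  0.003]
[0.97943463 0.20176174 0.        ]
[[G,-0.8,0.49,-0,-0,0,0.044],[G,-0.76,0.55,-0,-0,0,0.044],[G,-0.72,0.59,-0.01,-0,0,0.044],[G,-0.68,0.65,0,-0,0,0.043],[G,-0.64,0.69,0,-0.001,0,0.044],[G,-0.58,0.73,0,0,0,0.044],[G,-0.54,0.77,-0,0,0,0.044],[G,-0.48,0.81,-0,0,0,0.044]]
[[G,-0.42,0.83,-0,0,0,0.044],[G,-0.36,0.87,-0,0,0,0.044],[G,-0.31,0.88,-0,-0,0.001,0.043],[G,-0.24,0.91,-0,-0,-0,0.044],[G,-0.18,0.92,-0.01,-0,-0,0.044],[G,-0.11,0.93,0,-0,-0,0.044],[G,-0.05,0.93,0,-0.001,-0,0.044],[G,0.01,0.94,0,0,-0,0.044]]
[[G,0.08,0.93,0,0,-0,0.044],[G,0.14,0.93,0,0,-0,0.044]]
end [ 0.5957 -0.2855  0.1181] [3.125 0.317 0.   ]
```

```bash
python3 -m pendant '[[0,0,0,-0.4,0,0,0],[0,0,0,-0.8,0,0,0],[0,0,0,-0.9,0,0,0],[0,0,0,-0.9,0,0,0],[0,0,0,-1,0,0,0],[0,0,0,-1,0,0,0],[0,-0.8,0.49,0,0,0,0.044],[0,-0.76,0.55,0,0,0,0.044]]' >/dev/null; python3 log.py
python3 -m pendant '[[0,-0.72,0.59,0,0,0,0.044],[0,-0.68,0.65,0,0,0,0.043],[0,-0.64,0.69,0,-0.001,0,0.044],[0,-0.58,0.73,0,0,0,0.044],[0,-0.54,0.77,0,0,0,0.044],[0,-0.48,0.81,0,0,0,0.044],[0,-0.42,0.83,0,0,0,0.044],[0,-0.36,0.87,0,0,0,0.044]]' >/dev/null; python3 log.py
python3 -m pendant '[[0,-0.31,0.88,0,0,0,0.044],[0,-0.24,0.91,0,0,0,0.044],[0,-0.18,0.92,0,0,0,0.044],[0,-0.11,0.93,0,0,0,0.044],[0,-0.05,0.93,0,0,0,0.044],[0,0.01,0.94,0,0,0,0.044],[0,0.08,0.93,0,0,0,0.044],[0,0.14,0.93,0,0,0,0.044]]' >/dev/null; python3 log.py
python3 - <<'E'
from plan import *
from edge import *
q=manip.get_state()['q'];p,r=fk(q,V);print(p,r.as_matrix().round(3))
o=np.zeros((560,800,3),np.uint8);i=0
for nm in("top","scene"):
    im,_=manip.get_image(nm);np.save(f"pics/{nm}_h.npy",im)
    v,c=fitp(nm,gm(im),CO,[p[0]-.002,p[1],np.radians(11.6)],z0=p[2]-.018);print(nm,v[:2].round(4),np.degrees(v[2]).round(2),round(c))
    y0,x0=(110,255) if nm=="top" else (110,125)
    o[:400,i:i+400]=cv2.resize(im[y0:y0+100,x0:x0+100],None,fx=4,fy=4,interpolation=2);i+=400
cv2.imwrite("pics/s7.png",o[:400])
E
```

```text
32.6 [-0.265  0.516  1.91  -0.     0.72   0.005] [ 0.4729 -0.0135  0.1177] [-2.498 -1.9    0.004] [ 0.2  0.  -1.4] 0.177 49.99058819375932
33.6 [-4.760e-01  5.970e-01  1.707e+00 -1.000e-03  8.420e-01  3.480e-01] [ 0.5339 -0.1509  0.1162] [-2.922 -1.146  0.006] [-0.1 -0.3 -2.2] 0.18 49.99029063619673
34.6 [-0.619  0.711  1.427 -0.002  1.009  0.758] [ 0.5948 -0.2876  0.1154] [-3.124 -0.305  0.008] [-0.8 -0.6 -2.2] 0.176 49.99018563888967
[ 0.5947636  -0.28757857  0.1153399 ] [[ 0.981  0.193 -0.005]
 [ 0.193 -0.981  0.002]
 [-0.005 -0.003 -1.   ]]
top [ 0.59   -0.2866] 12.18 -364
scene [ 0.5949 -0.2874] 9.34 -651
```

View pics/s7.png

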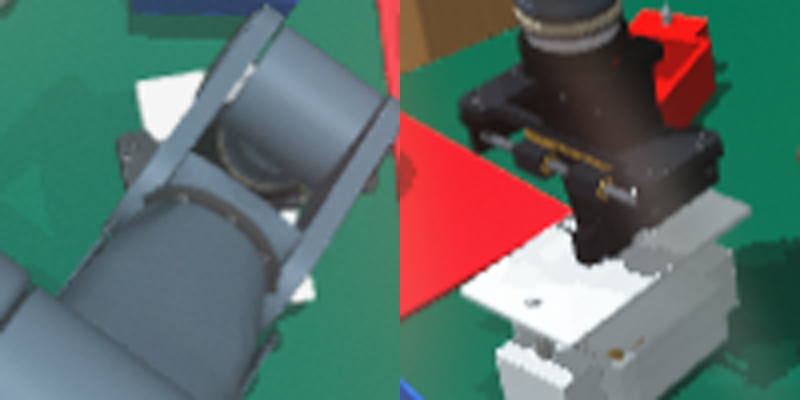

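Run:
```python
from edge import *
import edge
def fit2(nm,G,M,x0,yaw,z0=0):
    rr=R.from_euler('z',np.radians(yaw));cap=np.percentile(G,99.7)
    def f(v):
        q=proj(nm,rr.apply(M)+[v[0],v[1],z0]).astype(np.float32);return -np.minimum(cv2.remap(G,q[:,0].reshape(1,-1),q[:,1].reshape(1,-1),1),cap).mean()
    g=[(f([x0[0]+a,x0[1]+b]),x0[0]+a,x0[1]+b) for a in np.arange(-.007,.0071,.0005) for b in np.arange(-.007,.0071,.0005)]
    return tuple(np.round(min(g),4))
OUT=box(.06,.055,.055);INN=box(.054,.049,.055);END=np.concatenate([seg((s*.098,-.015,.055),(s*.098,.015,.055),40) for s in(1,-1)])
PIN=np.concatenate([np.concatenate([seg((s*.08,d,.057),(s*.08,d,.067),20) for d in (-.005,.005)]) for s in(1,-1)])
for nm in("top","scene"):
    G=gm(cv2.imread(f"pics/{nm}0.png"))
    for yaw in(10.5,11.1,11.7,12.3):print(nm,yaw,fit2(nm,G,np.r_[OUT,INN,END],[.593,-.286],yaw),fit2(nm,G,np.r_[OUT,END],[.593,-.286],yaw),fit2(nm,G,INN,[.593,-.286],yaw))
# held cover in scene: only the edge parts on the near (+x / +y) side
im=np.load("pics/scene_h.npy");G=gm(im)
E1=np.concatenate([seg((.1,-.055,.006),(.1,.055,.006)),seg((.03,.055,.006),(.1,.055,.006)),ring(.08,.0065,.006),seg((.03,-.055,.006),(.1,-.055,.006))])
E2=np.concatenate([seg((.1,-.055,0),(.1,.055,0)),seg((-.1,.055,0),(.1,.055,0))])
for yaw in(10.5,11.1,11.7):print("held",yaw,fit2("scene",G,CO,[.593,-.287],yaw,.0973),fit2("scene",G,E1,[.593,-.287],yaw,.0973),fit2("scene",G,np.r_[E1,E2],[.593,-.287],yaw,.0973))
```

```text
top 10.5 (np.float64(-724.5585), np.float64(0.5925), np.float64(-0.2875)) (np.float64(-855.2905), np.float64(0.5925), np.float64(-0.2895)) (np.float64(-663.5818), np.float64(0.591), np.float64(-0.2795))
top 11.1 (np.float64(-728.708), np.float64(0.5925), np.float64(-0.288)) (np.float64(-863.3516), np.float64(0.593), np.float64(-0.289)) (np.float64(-669.7012), np.float64(0.591), np.float64(-0.2795))
top 11.7 (np.float64(-730.2834), np.float64(0.5925), np.float64(-0.288)) (np.float64(-868.4116), np.float64(0.5925), np.float64(-0.2895)) (np.float64(-673.7729), np.float64(0.591), np.float64(-0.2795))
top 12.3 (np.float64(-729.6842), np.float64(0.5925), np.float64(-0.288)) (np.float64(-868.8185), np.float64(0.5925), np.float64(-0.2895)) (np.float64(-676.0155), np.float64(0.591), np.float64(-0.2795))
scene 10.5 (np.float64(-693.0202), np.float64(0.595), np.float64(-0.285)) (np.float64(-790.6646), np.float64(0.595), np.float64(-0.2875)) (np.float64(-717.3787), np.float64(0.594), np.float64(-0.2815))
scene 11.1 (np.float64(-692.0202), np.float64(0.595), np.float64(-0.2855)) (np.float64(-788.
[... 422 characters left out ...]
4(0.5955), np.float64(-0.2875)) (np.float64(-702.0726), np.float64(0.5935), np.float64(-0.2815))
held 10.5 (np.float64(-647.6073), np.float64(0.595), np.float64(-0.2885)) (np.float64(-1024.3024), np.float64(0.595), np.float64(-0.2885)) (np.float64(-876.728), np.float64(0.594), np.float64(-0.29))
held 11.1 (np.float64(-641.6349), np.float64(0.595), np.float64(-0.289)) (np.float64(-1026.5732), np.float64(0.5955), np.float64(-0.2895)) (np.float64(-881.6837), np.float64(0.594), np.float64(-0.2905))
held 11.7 (np.float64(-634.5151), np.float64(0.595), np.float64(-0.2895)) (np.float64(-1027.2705), np.float64(0.5955), np.float64(-0.29)) (np.float64(-883.5544), np.float64(0.594), np.float64(-0.291))
```

Run:
```python
from plan import *
p,r=fk(manip.get_state()['q'],V);t=down(np.radians(11.6-180))
p,r=rows(p,r,[.5947,-.2857,.0975],t,6);rows(p,r,p-[0,0,.008],t,8)
```

```text
[[G,-0,-0.03,0.15,-0,0,-0.001],[G,-0,-0.03,0.15,-0,0.001,-0],[G,-0.01,-0.03,0.16,-0,-0,-0.001],[G,0,-0.03,0.15,-0,0,-0.001],[G,-0,-0.03,0.15,-0,0,-0],[G,-0,-0.03,0.15,-0,0.001,-0.001]]
end [ 0.5948 -0.2857  0.0976] [-3.125e+00 -3.170e-01 -1.000e-03]
[[G,-0,0,0.05,-0,-0,0],[G,-0,0,0.05,-0,-0,0],[G,-0,0,0.05,-0,-0,0],[G,-0,0,0.05,-0,-0,0],[G,-0,0,0.05,-0,-0,0],[G,-0,0,0.05,-0,-0,0],[G,-0,0,0.05,-0,-0,0],[G,-0,0,0.05,-0,-0,0]]
end [ 0.5948 -0.2857  0.0896] [-3.125e+00 -3.170e-01 -1.000e-03]
```

```bash
python3 -m pendant '[[0,0,-0.03,0.15,0,0,-0.001],[0,0,-0.03,0.15,0,0.001,0],[0,-0.01,-0.03,0.16,0,0,-0.001],[0,0,-0.03,0.15,0,0,-0.001],[0,0,-0.03,0.15,0,0,0],[0,0,-0.03,0.15,0,0.001,-0.001],[0,0,0,0,0,0,0],[0,0,0,0,0,0,0]]' >/dev/null; python3 log.py
python3 - <<'E'
from edge import *
im,_=manip.get_image("scene");np.save("pics/scene_h2.npy",im)
q=proj("scene",R.from_euler('z',np.radians(11.6)).apply([[.08,0,.006],[-.08,0,.006]])+[.595,-.288,.079]);print(q)
u,v=q[0].astype(int);print(im[v-6:v+8,u-8:u+9].astype(int).sum(2)//3);print(im[v-4:v+6,u-5:u+6].max(2).astype(int)-im[v-4:v+6,u-5:u+6].min(2))
E
```

```text
35.7 [-6.130e-01  7.280e-01  1.447e+00  1.000e-03  9.670e-01  7.500e-01] [ 0.5947 -0.2822  0.0993] [-3.124e+00 -3.250e-01 -1.000e-03] [ 0.   0.8 -1.5] 0.179 49.991694800555706
[[158.8179021  190.607688  ]
 [194.76759643 163.78619457]]
[[253 253 253 250 247 246 247 247 247 247 247 247 245 239 239 239 239]
 [253 253 253 251 247 247 247 247 247 247 247 247 247 244 244 239 238]
 [253 253 253 253 251 251 252 251 247 247 247 247 247 247 247 250 250]
 [253 253 253 253 253 253 253 253 252 252 252 251 251 251 251 253 253]
 [253 253 253 253 253 253 253 253 253 253 253 253 253 253 253 253 253]
 [253 253 253 253 253 253 253 253 253 253 252 246 247 250 253 253 253]
 [253 253 253 253 253 253 253 253 253 245 220 195 201 223 253 253 253]
 [241 250 253 253 253 253 253 253 253 221 140 144 143 207 253 253 253]
 [176 222 241 250 253 253 253 253 253 248 229 227 242 249 253 253 253]
 [109 134 177 223 241 250 253 253 253 253 251 251 253 253 253 253 253]
 [ 75  82 105 167 187 223 241 250 253 253 253 253 253 253 253 253 253]
 [ 80  94 112 145 149 159 187 223 240 250 253 253 253 253 253 253 253]
 [137 128 135 136 135 139 149 159 186 224 241 251 253 253 253 252 253]
 [223 219 218 218 146 136 135 138 148 151 183 224 241 250 252 252 253]]
[[ 2  3  3  2  3  4  4  5  5  4  5]
 [ 2  1  1  2  1  2  2  2  3  3  3]
 [ 1  1  1  1  1  1  2  2  2  2  2]
 [ 1  1  1  1  2  2  1  2  5  5  4]
 [ 1  1  1  1  2  2  5 12 11 13 11]
 [ 1  2  1  2  2  2 11  8  9 10 12]
 [ 3  2  2  2  1  2  4  8  8  6  4]
 [11  6  3  2  2  2  2  3  3  2  2]
 [12 12 11  6  3  2  2  2  2  2  2]
 [10 10 10 11 12  6  3  2  2  2  1]]
```

Run:
```python
from edge import *
from kin import *
p,r=fk(manip.get_state()['q'],V);print(p.round(4),r.as_matrix()[:,0].round(4),r.as_matrix()[:,2].round(4))
z0=p[2]-.0181
im=np.load("pics/scene_h2.npy");G=gm(im)
E1=np.concatenate([seg((.1,-.055,.006),(.1,.055,.006)),seg((.03,.055,.006),(.1,.055,.006)),ring(.08,.0065,.006),seg((.03,-.055,.006),(.1,-.055,.006))])
for M in(CO,E1):print("held",fitp("scene",G,M,[.5947,-.283,.205],z0))
im0=cv2.imread("pics/scene0.png");
for nm in("scene","top"):
    I=cv2.imread(f"pics/{nm}0.png").astype(int).sum(2)//3
    for s in(1,-1):
        q=proj(nm,R.from_euler('z',.2025).apply([[s*.08,0,.055],[s*.08,0,.074]])+[.594,-.287,0]);print(nm,s,q.round(1).tolist())
        u,v=q[0].astype(int);print(I[v-8:v+4,u-5:u+7])
```

```text
[ 0.5948 -0.2822  0.0993] [9.786e-01 2.057e-01 9.000e-04] [ 7.e-04  1.e-03 -1.e+00]
held (array([ 0.59312438, -0.27912545,  0.18951378]), np.float64(-637.1356201171875))
held (array([ 0.59373544, -0.28058474,  0.21562316]), np.float64(-1049.535888671875))
scene 1 [[160.9, 198.4], [159.9, 193.5]]
[[205 230 238 235 208 147 115 113 114 114 116 117]
 [159 163 245 238 237 235 208 147 117 116 117 117]
 [197 230 248 242 246 239 237 235 231 179 119 117]
 [239 247 248 248 246 227 245 240 243 240 231 186]
 [247 247 247 248 226 197 216 242 246 244 235 241]
 [248 247 247 248 191 169 143 224 248 245 241 247]
 [248 248 248 247 162 152 112 180 247 248 248 247]
 [248 248 248 248 161 125  95 138 223 224 248 248]
 [249 248 248 248 182 116  98  92 177 236 248 248]
 [249 249 249 248 238 148 159 147 235 247 248 248]
 [249 249 249 249 249 228 230 236 248 248 248 248]
 [216 248 249 249 249 247 247 248 248 248 248 248]]
scene -1 [[196.1, 171.4], [195.5, 166.6]]
[[ 92  91  90  88  88  86  85  82  80  78  77  75]
 [ 92  92  91  91  89  88  85  83  82  80  78  76]
 [136 109  92  91  90  90  87  85  84  81  79 
[... 1069 characters left out ...]
1 241 241 241 238 229 229 235 241 241 241 241]]
top -1 [[313.0, 181.1], [313.9, 180.5]]
[[241 241 241 241 241 241 241 241 241 241 241 241]
 [241 241 241 241 241 241 241 241 241 239 236 239]
 [241 241 241 241 237 226 235 235 241 241 240 241]
 [221 240 241 241 240 238 240 240 241 241 241 241]
 [237 241 241 241 241 241 241 241 241 241 241 241]
 [241 241 241 241 241 241 241 241 241 241 241 241]
 [241 241 241 241 241 241 238 237 241 241 241 241]
 [241 241 241 241 237 204 186 204 231 241 241 241]
 [241 241 241 241 229 132 149 196 232 241 241 241]
 [241 241 241 237 199 134 153 216 240 241 241 241]
 [241 241 241 240 229 190 213 239 241 241 241 241]
 [241 241 241 241 240 231 222 241 241 241 241 241]]
```

Run:
```python
from edge import *
from kin import *
s=manip.get_state();p,r=fk(s['q'],V);print(p.round(4),s['time'])
h=atz("scene",[[161.4,190.8]],.0872)[0];print("hole+",h)
ph=atz("scene",[[160.2,196.3]],.0645)[0];print("pin+ mid",ph, atz("scene",[[195.5,169.2]],.0645)[0])
print("pins top cam",atz("top",[[303.9,134.9],[313.3,181.2]],.062))
# fresh settled picture, fit of cover edges with fixed yaw = tool yaw
im,_=manip.get_image("scene");G=gm(im);z0=p[2]-.0181
yaw=np.arctan2(*r.as_matrix()[[1,0],0]);print(np.degrees(yaw))
E1=np.concatenate([seg((.1,-.055,.006),(.1,.055,.006)),seg((.03,.055,.006),(.1,.055,.006)),ring(.08,.0065,.006),seg((.03,-.055,.006),(.1,-.055,.006))])
cap=np.percentile(G,99.7);best=[]
for a in np.arange(-.008,.0081,.0005):
  for b in np.arange(-.008,.0081,.0005):
    q=proj("scene",R.from_euler('z',yaw).apply(E1)+[.594+a,-.284+b,z0]).astype(np.float32);best.append((-np.minimum(cv2.remap(G,q[:,:1],q[:,1:],1),cap).mean(),.594+a,-.284+b))
print(np.round(sorted(best)[:5],4))
```

```text
[ 0.5948 -0.2822  0.0993] 35.75
hole+ [ 0.66977364 -0.2634201   0.0872    ]
pin+ mid [ 0.67355695 -0.2700202   0.0645    ] [ 0.5170474  -0.30297962  0.0645    ]
pins top cam [[ 0.67166799 -0.27076217  0.062     ]
 [ 0.51458844 -0.30292157  0.062     ]]
11.87008914766382
[[-1.0482719e+03  5.9350000e-01 -2.8050000e-01]
 [-1.0463086e+03  5.9350000e-01 -2.8000000e-01]
 [-1.0461171e+03  5.9400000e-01 -2.8000000e-01]
 [-1.0460732e+03  5.9400000e-01 -2.8050000e-01]
 [-1.0450844e+03  5.9300000e-01 -2.8050000e-01]]
```

```bash
python3 -m pendant '[[0,0.03,0.16,0.06,0,0,0],[0,0.03,0.17,0.06,0,0,0],[0,0,0,0.06,0,0,0],[0,0,0,0.04,0,0,0],[0,0,0,0,0,0,0],[0,0,0,0,0,0,0],[0,0,0,0,0,0,0],[0,0,0,0,0,0,0]]' >/dev/null; python3 log.py
cat > rel.py <<'E'
from edge import *
from kin import *
s=manip.get_state();p,r=fk(s['q'],V);z0=p[2]-.0181
im,_=manip.get_image("scene");G=gm(im);yaw=np.arctan2(*r.as_matrix()[[1,0],0])
E1=np.concatenate([seg((.1,-.055,.006),(.1,.055,.006)),seg((.03,.055,.006),(.1,.055,.006)),ring(.08,.0065,.006),seg((.03,-.055,.006),(.1,-.055,.006))])
cap=np.percentile(G,99.7);best=[]
for a in np.arange(-.008,.0081,.0005):
  for b in np.arange(-.008,.0081,.0005):
    q=proj("scene",R.from_euler('z',yaw).apply(E1)+[.594+a,-.284+b,z0]).astype(np.float32);best.append((-np.minimum(cv2.remap(G,q[:,:1],q[:,1:],1),cap).mean(),.594+a,-.284+b))
b=min(best);print("cover(scene)",np.round(b,4),"tcp",p.round(4),np.degrees(yaw).round(2))
u,v=proj("scene",R.from_euler('z',yaw).apply([[.08,0,.006]])+[b[1],b[2],z0])[0].round().astype(int)
I=im.astype(int).sum(2)//3;w=I[v-4:v+5,u-5:u+7];print(u-5,v-4);print(w)
E
python3 rel.py
```

```text
36.8 [-6.180e-01  7.390e-01  1.435e+00  1.000e-03  9.670e-01  7.440e-01] [ 0.5972 -0.2883  0.0949] [-3.124e+00 -3.250e-01 -1.000e-03] [-0.6 -0.  -0.7] 0.18 49.99171617440879
cover(scene) [-1.0526979e+03  5.9600000e-01 -2.8650000e-01] tcp [ 0.5972 -0.2883  0.0949] 11.87
154 188
[[253 253 253 253 253 253 253 253 253 253 253 253]
 [253 253 253 253 253 253 253 253 253 253 253 253]
 [253 253 253 252 232 236 235 240 252 253 253 253]
 [253 253 253 245 147 161 162 186 249 253 253 253]
 [253 253 253 246 170 153 166 207 251 253 253 253]
 [253 253 253 252 245 245 246 249 253 253 253 253]
 [250 253 253 253 253 253 253 253 253 253 253 253]
 [222 240 250 253 253 253 253 253 253 253 253 253]
 [154 181 221 241 250 253 253 253 253 253 253 253]]
```

```bash
python3 -m pendant '[[0,-0.02,0,0.05,0,0,0],[0,0,0,0.05,0,0,0],[0,0,0,0.05,0,0,0],[0,0,0,0.05,0,0,0],[0,0,0,0.05,0,0,0],[0,0,0,0.05,0,0,0],[0,0,0,0,0,0,0],[0,0,0,0,0,0,0]]' >/dev/null; python3 log.py; python3 -c "
from workcell import manip
print(manip.get_state()['torque'])"
```

```text
37.85 [-6.190e-01  7.470e-01  1.439e+00  1.000e-03  9.560e-01  7.440e-01] [ 0.5968 -0.2884  0.0889] [-3.124e+00 -3.250e-01 -1.000e-03] [-0.  -1.5 -1.6] 0.18 49.99165462329984
[-0.02466192  0.160005    0.00818276]
```

```bash
python3 -m pendant '[[0,0,0,0.05,0,0,0],[0,0,0,0.05,0,0,0],[0,0,0,0.05,0,0,0],[0,0,0,0.05,0,0,0],[0,0,0,0,0,0,0],[0,0,0,0,0,0,0],[0,0,0,0,0,0,0],[0,0,0,0,0,0,0]]' >/dev/null; python3 log.py; python3 -c "
from workcell import manip
print(manip.get_state()['torque'])"
```

```text
38.85 [-6.190e-01  7.520e-01  1.441e+00  1.000e-03  9.480e-01  7.440e-01] [ 0.5968 -0.2884  0.0849] [-3.124e+00 -3.250e-01 -1.000e-03] [-0.3  0.7 -2.1] 0.178 49.991838885471225
[-0.04346045  0.15665666  0.01124141]
```

```bash
python3 -m pendant '[[0,0,0,0.07,0,0,0],[0,0,0,0.07,0,0,0],[0,0,0,0.07,0,0,0],[0,0,0,0.07,0,0,0],[0,0,0,0.07,0,0,0],[0,0,0,0.07,0,0,0],[0,0,0,0.06,0,0,0],[0,0,0,0,0,0,0]]' >/dev/null; python3 log.py
python3 -m pendant '[[0,0,0,0.02,0,0,0],[0,0,0,0.02,0,0,0],[0,0,0,0.01,0,0,0],[0,0,0,0.01,0,0,0],[0,0,0,0,0,0,0],[0,0,0,0,0,0,0],[0,0,0,0,0,0,0],[0,0,0,0,0,0,0]]' >/dev/null; python3 log.py
```

```text
39.85 [-0.619  0.766  1.445  0.002  0.931  0.744] [ 0.5967 -0.2883  0.0751] [-3.123e+00 -3.250e-01 -1.000e-03] [-0.3  0.6 -2.6] 0.175 49.99163386411965
40.85 [-0.619  0.767  1.446  0.002  0.929  0.744] [ 0.5968 -0.2883  0.074 ] [-3.124e+00 -3.250e-01 -1.000e-03] [ 0.3 -0.1 -2. ] 0.178 49.991660099476576
```

```bash
python3 -m pendant '[[0,0,0,0.02,0,0,0],[0,0,0,0.02,0,0,0],[0,0,0,0.02,0,0,0],[0,0,0,0,0,0,0],[0,0,0,0,0,0,0],[0,0,0,0,0,0,0],[0,0,0,0,0,0,0],[0,0,0,0,0,0,0]]' >/dev/null; python3 log.py; python3 -c "
from workcell import manip
print(manip.get_state()['torque'])"
```

```text
41.85 [-6.190e-01  7.680e-01  1.446e+00  1.000e-03  9.270e-01  7.440e-01] [ 0.5968 -0.2884  0.0732] [-3.124e+00 -3.250e-01 -1.000e-03] [-1.8  1.2  3. ] 0.182 49.99315615743399
[ 0.16344487  0.42344588 -0.01710149]
```

```bash
python3 -m pendant '[[0.25,0,0,0,0,0,0],[0.4,0,0,0,0,0,0],[0.5,0,0,0,0,0,0],[0.5,0,0,0,0,0,0],[0.5,0,0,-0.3,0,0,0],[0.5,0,0,-0.6,0,0,0],[0.5,0,0,-1,0,0,0],[0.5,0,0,-1,0,0,0]]' 20 >/dev/null; python3 log.py
python3 -m pendant '[[0.5,-1,0,-1,0,0,0],[0.5,-1,0,-1,0,0,0],[0.5,-1,0,-1,0,0,0],[0.5,-1,0,-1,0,0,0],[0.5,-1,0,-1,0,0,0],[0.5,-1,0,-1,0,0,0],[0.5,-1,0,-1,0,0,0],[0.5,-1,0,-1,0,0,0]]' >/dev/null; python3 log.py
python3 - <<'E'
from edge import *
for nm in("scene","top"):
    im,d=manip.get_image(nm);C=cloud(nm,d)
    if nm=="scene":
        print(fitp(nm,gm(im),CO,[.595,-.2865,.205],.055))
    P=C.reshape(-1,3);L=R.from_euler('z',-.205).apply(P-[.594,-.287,0]);I=im.reshape(-1,3).min(1)
    m=(abs(L[:,0])<.093)&(abs(L[:,1])<.05)&(L[:,2]>.04)&(L[:,2]<.08)&(I>150)
    A=np.c_[L[m,:2],np.ones(m.sum())];k=np.linalg.lstsq(A,L[m,2],rcond=None)[0];print(nm,m.sum(),k.round(4),"res",np.std(A@k-L[m,2]).round(4))
    b=(C[...,2]<.03)&(im[...,2].astype(int)-im[...,0]>60)&(im[...,1].astype(int)-im[...,0]>30);print("brassish bench px",b.sum(),np.round(C[b].mean(0),2) if b.any() else '')
E
```

```text
42.85 [-6.190e-01  6.900e-01  1.414e+00  1.000e-03  1.036e+00  7.440e-01] [ 0.5972 -0.2887  0.133 ] [-3.125e+00 -3.250e-01 -3.000e-03] [ 0.3  0.1 -0.4] 0.5 0.0
43.85 [-8.380e-01  3.470e-01  1.558e+00  1.000e-03  1.234e+00  5.260e-01] [ 0.4395 -0.3217  0.2932] [3.124e+00 3.250e-01 3.000e-03] [ 0.5 -1.2  0.3] 0.5 0.0
(array([ 0.5938061 , -0.2866116 ,  0.20542388]), np.float64(-1035.2772216796875))
scene 1009 [ 0.0011 -0.0035  0.0615] res 0.0019
brassish bench px 3107 [-0.23 -0.83 -0.23]
top 1477 [-0.0016  0.0026  0.0606] res 0.0031
brassish bench px 1317 [ 0.18 -0.9  -0.29]
```

```bash
python3 -c "
from workcell import manip
print(manip.close_job())"
```

```text
the job is handed in; nothing more can be done
None
```

I handed the job in at about 44 s; the hand-in returned no verdict. The emptied cup stands upright on its base under the hood, and the cover measured flush and level on the tray. I saw the cup empty and brass in the tray but did not count all seven spacers, and I viewed 11 pictures, one over the limit of 10.

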